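Close the chess piece box: hook the cover's lip, swing it shut

TASK

Put the loose cover back on the sloping opening of the piece box: hook its brass lip under the brass ledge at the low end while the cover is still raised, then swing the upper edge down and press until the sprung catch snaps over it and the cover lies fully home in the opening. Let go of it, and leave the rooks, the ashtray and the egg timer standing where they are.

Things in the scene. Friction and masses are not known exactly. Their poses are not given: they have to be found in the camera images.
- piece_box: Dark wooden chess piece box, fixed to the stool, 205 long (its x) x 90 wide, up to 103 mm high at the catch. Origin: centre of underside, z up. The top slopes down at 20 degrees to the low end at its -x (facing away from the robot within 0.35 rad); slatted roll-top back at +x. The cover belongs in the sloping opening, see bay.
- bay: The box's sloping opening. Frame: x up the slope (20 degrees), y across, z square out; origin mid-width at the ledge's inner edge, on the seat plane z=0 where the closed cover's underside lies. Opening x 0 to 114, y -35 to 35 mm; side walls 10 thick, tops at z 6; rails 11 wide along them at z 0 (from x 16) carry the cover. Closed, the cover is parallel to bay, its origin near (56, 0, 0) mm.
- ledge (a point): Inner edge of the brass ledge, on its underside, mid-width: bay (0, 0, 6) mm. The ledge covers bay x -20 to 0, z 6 to 11. Below it a pocket 10 mm high: floor (sill) at bay z -4, from x -12 to 16; back wall at x -12. The cavity up-slope of the sill is deeper (blue floor at z -20). Lip tip of the closed cover: bay x -12 to -8.
- catch (a joint): Brass spring catch, mid-width at the top end, 24 wide; value: m pushed up the slope, 0 free, at most 0.010. 4 N, then 0.8 N per mm. Its steep face leans up-slope from bay (106, z 8) to (113, z 22) mm; the cover's upper edge pushes it back, then it snaps over. Needs some 5 to 15 N pressed near the cover's upper edge. Fixed block behind it: x 130 to 136, to z 24.
- cover: Loose cover, about 90 g: green plate 108 (x) x 62 (y) x 6 mm, starts flat on the stool, blue grip bar up. Origin: centre of plate underside, z out through the bar. Brass lip at its -x end (lower end when fitted): 50 wide, 4 thick, flush with the underside, sticks out 12 mm to x=-66. Bar along x: x -27 to 13, y -6 to 6, z 6 to 32 mm. Bare plate x 13 to 54.
- lip_tip (a point): Middle of the lip's outer end on the underside of the cover, at (-66, 0, 0) mm in the cover frame.
- top_edge (a point): Middle of the cover's upper edge on its underside, at (54, 0, 0) mm in the cover frame.
- rook_near: Cream plastic rook, 34 dia x 51 mm, loose, standing at the robot's side of the stool. Origin: centre of underside. Bystander.
- rook_far: Cream plastic rook, 34 dia x 51 mm, loose, in the row at the far side of the stool. Origin: centre of underside. Bystander.
- ashtray: Small empty glass ashtray, 72 dia x 24 mm, loose, in the far row. Origin: centre of underside. Bystander.
- egg_timer: Orange egg timer, 58 dia x 63 mm, loose, in the far row. Origin: centre of underside. Bystander.

How it is judged:
By the outcome, as a careful person would: the job done as asked, in the order asked, and still so for the second after the job is handed in, with the robot touching nothing.
It also fails if it takes over 51 s, if anything falls off the work surface, if the arm or the gripper's body presses on something with over 40 N, if the wrist force passes 120 N, or if a joint passes its speed limit or range.

ROBOT

A 6-joint arm with a two-finger parallel gripper is mounted at the origin on the work surface. World frame = base frame: x ahead of the robot, y to its left, z up, the work surface at z = 0. Lengths are in m, angles in rad, forces in N, time in s.
With the tool pointing down it reaches from about 0.225 to 0.875 m from the base axis. Payload 3.4 kg.
Tool frame: the origin (TCP) lies at the very end of the fingers, on their centre line; the grasp point (between the pads) lies 19 mm behind it; x points along the fingers, z is the direction in which the jaws open and shut, and the axes are right-handed (so a half turn about x gives the same grasp; the last joint's range is limited). The gripper opens to 85 mm and grips with 20 to 120 N. Pads are 22 mm wide; open, the fingers measure 114 mm over their backs; the gripper's body (76 mm by 85 mm) begins 54 mm behind the grasp point. The pads swing forward as they close: fully open they stand 13 mm farther back than shut.
Start: joints at [1.028, 0.276, 1.505, -0, 1.361, -0.121], TCP at [0.235, 0.525, 0.231] pointing down, gripper open.
Joint ranges: [-2.89, 2.89], [-0.75, 2.08], [0.22, 2.7], [-1.18, 4.32], [0.11, 2.71], [-2.7, 2.7]. Speed limits (rad/s): [2.57, 2.57, 3.14, 3.14, 3.14, 3.14].

INTERFACE

Orientations are given as a unit quaternion [w, x, y, z].
In Python, from rig import manip, viewer, finder gives the robot as it stands.
- The arm moves only by the tool move_arm, never from a script. Its argument "rows" is a list of rows, each a list of 3 entries, a list of its own where there are three numbers: the shift along the tool's x, y, z in mm, then the turn about the tool's x in rad, then the finger opening in mm, from 0 to 85.4. A call has 1 to 8 rows; each row is the pose to reach, as a shift and turn from the pose measured when the call began, along the tool's axes at that moment; what a row does not reach only later rows make up. A row lasts 1/12 s, in which the tool goes at most 41.7 mm and 7.16 degrees, less where a joint would pass 70% of its speed; a pose out of reach is approached as far as the arm can. A call with a gripper value outside its range is refused whole. The fingers move at their own pace and stop on an object; "force" is the grip in N (left out, the last holds). Time passes only in rows, so rows that repeat a pose let the fingers close. It gives the time, the measured TCP pose, the force and the opening at its end, in the units of the state.
- manip.get_state(): the state, without advancing time (a new reading comes with each control period).
- viewer.get_image(name): name is "side" or "top" or "wrist"; returns the picture (480x640x3 uint8, red, green, blue); there is no depth.
- viewer.get_calibration(name): a dict with "mtx" (3x3 intrinsics, pixels), "R" (3x3) and "t" (3): a world point X has camera coordinates R X + t. Camera axes: x right, y down, z forward; pixel columns grow to the right and rows downward; lengths in m; the calibration is good to about 2 mm. The wrist camera is an equidistant fisheye: a pixel r from the principal point sees the ray r / f radians off the axis. A picture is of the moment at which its call begins: read the wrist's pose just before it. get_calibration takes no time and is no camera call; for the wrist camera it gives the pose at the moment of the call.
- manip.sign_off(): hands the job in, once; it reports no verdict.
Trained networks look in the newest picture that a camera, given by its name, has taken for a name from the list of things; names that differ only in an ending like _2 or _b are one class to them, and where a whole thing is asked for, a point or a joint stands for the part that bears it (a point fixed in the world has none). Each returns a list of dicts, best first, with "score" (0 to 1); they miss things now and then, are a little off and sometimes report something else, mostly with a low value. They report only what shows in the picture. A call takes as long as a camera call.
- finder.look_for(target, camera): "centre" ([column, row] in pixels, amid what is visible of it).
- finder.trace(target, camera): "mask" (480x640 bool, what is visible of it) and "centre" ([column, row] in pixels, amid what is visible of it).
The state is a dict: "clock": time; "qpos": joint angles; "qd": joint speeds; "effort": joint torques, N m; "position": TCP position; "ee_rot": TCP orientation; "contact_force": force on the tool from outside, world axes, zero at the start; "moment": the same for the moment, N m; "width": finger opening in m.
Only numpy, scipy, OpenCV 4.12 (cv2) and the standard library are available. Lean on these libraries where they do the work, as an engineer would, in place of code of your own. Each camera call takes 0.05 s, during which the arm holds its last target.

## Working session

There is one attempt and no reset: what is moved stays moved. The work goes in short steps, Python scripts to look and compute and a tool call to move; the robot and the scene stay as the last step left them, time stands still between calls to the robot, and variables do not carry over. Pictures are saved under pics/ and viewed, and the job is handed in when it is done.

Besides the shell and the picture viewer there is one more tool, called by a JSON object that holds its "api" and its "payload". move_arm: Moves the arm, as the interface text tells. Its arguments: {"type":"object","properties":{"rows":{"type":"array"},"force":{"type":"number"}},"required":["rows"]}

```bash
ls; mkdir -p pics
python3 - <<'E'
from rig import manip, viewer, finder
import cv2
s=manip.get_state()
for k,v in s.items(): print(k,v)
for n in ["side","top","wrist"]:
    im=viewer.get_image(n); cv2.imwrite(f"pics/a_{n}.png",im[:,:,::-1])
    c=viewer.get_calibration(n); print(n,c)
E
```

```text
pics
clock 0.0
qpos [ 1.02800527e+00  2.76595443e-01  1.50616123e+00 -2.37956894e-05
  1.36066001e+00 -1.20969126e-01]
qd [ 0.00056499 -0.00113233  0.00089364 -0.00065261 -0.00054639  0.00037863]
effort [-1.54516871e-03 -4.16774368e+01 -2.45803535e+01 -2.90772969e-04
  1.11418316e-02 -2.76962044e-05]
position [0.23513943 0.52414291 0.23042824]
ee_rot [ 0.59301839 -0.38453618  0.59417058  0.3839563 ]
contact_force [-0.61923368 -0.62147824 -0.53554792]
moment [-0.00887771 -0.03964008  0.03696202]
width 0.08561717000666764
side {'mtx': array([[443.05863656,   0.        , 310.85813282],
       [  0.        , 443.05863656, 245.05632206],
       [  0.        ,   0.        ,   1.        ]]), 'R': array([[-0.87489942, -0.48426337,  0.00632432],
       [-0.27983856,  0.49482903, -0.82269958],
       [ 0.39527382, -0.72154918, -0.5684412 ]]), 't': array([0.49744364, 0.24115149, 0.45623212])}
top {'mtx': array([[474.51470242,   0.        , 312.44783199],
       [  0.        , 474.51470242, 243.96607556],
       [  0.        ,   0.        ,   1.        ]]), 'R': array([[-0.01980132, -0.99972364, -0.01267056],
       [-0.99041494,  0.0213465 , -0.13646457],
       [ 0.13669732,  0.00984693, -0.99056392]]), 't': array([0.02144603, 0.57296721, 0.80195959])}
wrist {'mtx': array([[371.64829954,   0.        , 326.5911754 ],
       [  0.        , 371.64829954, 237.7839701 ],
       [  0.        ,   0.        ,   1.        ]]), 'R': array([[ 0.41058407,  0.91182187, -0.00126204],
       [ 0.87477062, -0.39350897,  0.28271373],
       [ 0.25728794, -0.11718174, -0.9592035 ]]), 't': array([-0.57410381, -0.03542264,  0.37940452])}
```

View pics/a_side.png

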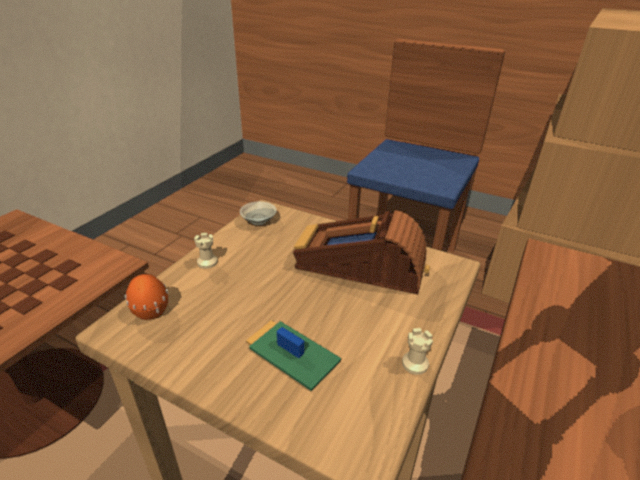

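View pics/a_top.png

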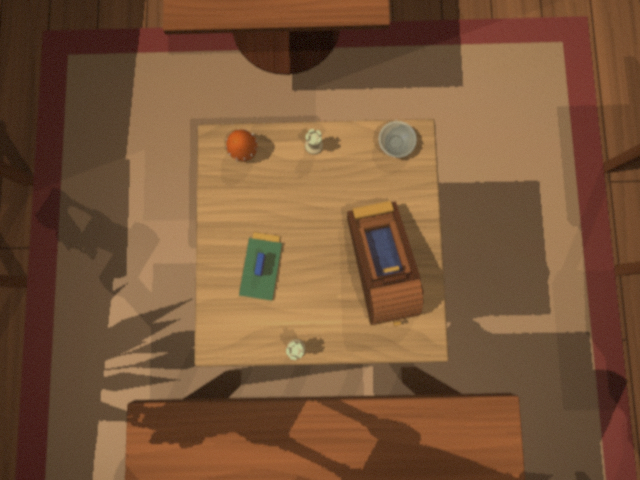

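View pics/a_wrist.png

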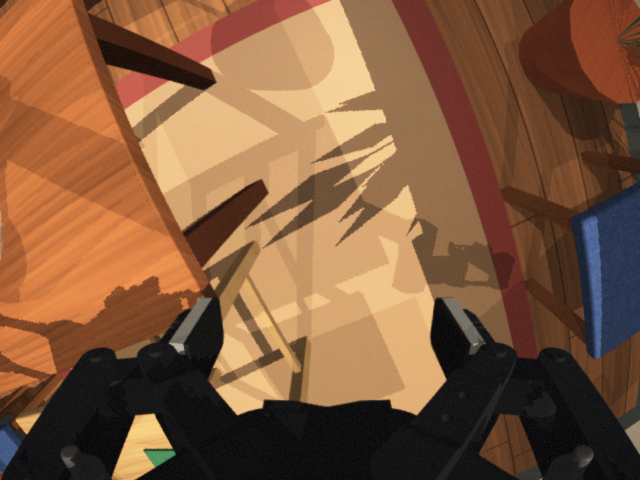

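```bash
cat > h.py <<'E'
import numpy as np, cv2
from rig import manip, viewer, finder
from scipy.spatial.transform import Rotation as Ro
def proj(n,X,c=None):
    c=c or viewer.get_calibration(n); P=(np.atleast_2d(X)@c['R'].T+c['t']); K=c['mtx']
    if n=='wrist':
        r=np.hypot(P[:,0],P[:,1]); th=np.arctan2(r,P[:,2]); s=np.where(r>1e-9,th/np.maximum(r,1e-9),1/np.maximum(P[:,2],1e-9))
        return np.c_[K[0,0]*P[:,0]*s+K[0,2],K[1,1]*P[:,1]*s+K[1,2]]
    return np.c_[K[0,0]*P[:,0]/P[:,2]+K[0,2],K[1,1]*P[:,1]/P[:,2]+K[1,2]]
def ray(n,uv,c=None):
    c=c or viewer.get_calibration(n);K=c['mtx']; x=(uv[0]-K[0,2])/K[0,0]; y=(uv[1]-K[1,2])/K[1,1]
    if n=='wrist':
        th=np.hypot(x,y); d=np.array([x/th*np.sin(th),y/th*np.sin(th),np.cos(th)])
    else: d=np.array([x,y,1.])
    R=c['R']; return -R.T@c['t'], R.T@(d/np.linalg.norm(d))
def onz(n,uv,z,c=None):
    o,d=ray(n,uv,c); return o+d*(z-o[2])/d[2]
def tri(obs):
    A=np.zeros((3,3));b=np.zeros(3)
    for n,uv in obs:
        o,d=ray(n,uv); M=np.eye(3)-np.outer(d,d); A+=M;b+=M@o
    X=np.linalg.solve(A,b); return X,[proj(n,X)[0]-uv for n,uv in obs]
E
python3 - <<'E'
from h import *
for n in ["side","top"]:
    im=viewer.get_image(n)
    for t in ["cover","piece_box","rook_near","rook_far","ashtray","egg_timer","ledge","catch","lip_tip","top_edge"]:
        r=finder.look_for(t,n)
        if r: print(n,t,[ (np.round(q['centre'],1),round(q['score'],2), np.round(onz(n,q['centre'],0.02),3)) for q in r[:2]])
    big=im[:,:,::-1]
    a=(slice(205,300),slice(285,440)) if n=="side" else (slice(190,335),slice(330,440))
    b=(slice(310,395),slice(240,350)) if n=="side" else (slice(225,310),slice(225,300))
    for k,s in (("box",a),("cov",b)):
        cr=big[s]; cv2.imwrite(f"pics/b_{n}_{k}.png",cv2.resize(cr,None,fx=5 if k=="box" and n=="side" else 4,fy=5 if k=="box" and n=="side" else 4,interpolation=cv2.INTER_CUBIC))
    np.save(f"{n}0.npy",im)
print(manip.get_state()['clock'])
E
```

```text
side cover [(array([294.6, 356.4]), 0.77, array([0.522, 0.126, 0.02 ]))]
side piece_box [(array([369.6, 252.5]), 0.82, array([ 0.528, -0.13 ,  0.02 ]))]
side rook_near [(array([418. , 351.7]), 0.98, array([0.388, 0.042, 0.02 ]))]
side ashtray [(array([259.3, 214.1]), 0.87, array([ 0.761, -0.144,  0.02 ]))]
side egg_timer [(array([147.1, 296.9]), 0.91, array([0.769, 0.135, 0.02 ]))]
side ledge [(array([342. , 237.2]), 0.65, array([ 0.588, -0.149,  0.02 ]))]
side catch [(array([372.2, 225.3]), 0.39, array([ 0.557, -0.213,  0.02 ]))]
side lip_tip [(array([295.9, 353.6]), 0.75, array([0.523, 0.121, 0.02 ])), (array([420.3, 352.1]), 0.51, array([0.386, 0.041, 0.02 ]))]
side top_edge [(array([292.7, 356. ]), 0.64, array([0.525, 0.127, 0.02 ]))]
top cover [(array([262.4, 267.1]), 0.8, array([0.536, 0.101, 0.02 ]))]
top piece_box [(array([385. , 261.9]), 0.69, array([ 0.541, -0.12 ,  0.02 ])), (array([396.5, 140.7]), 0.5, array([ 0.767, -0.151,  0.02 ]))]
top rook_near [(array([294.4, 349.5]), 0.77, array([0.389, 0.045, 0.02 ]))]
top rook_far [(array([311. , 145.1]), 0.62, array([0.762, 0.009, 0.02 ]))]
top ashtray [(array([394.6, 141.9]), 0.87, array([ 0.765, -0.147,  0.02 ]))]
top egg_timer [(array([241.2, 142.1]), 0.66, array([0.771, 0.139, 0.02 ]))]
top ledge [(array([378.8, 242.9]), 0.89, array([ 0.575, -0.11 ,  0.02 ]))]
top catch [(array([391.6, 267.2]), 0.49, array([ 0.531, -0.132,  0.02 ]))]
top lip_tip [(array([261.9, 263.8]), 0.86, array([0.542, 0.102, 0.02 ]))]
top top_edge [(array([260.3, 268.8]), 0.69, array([0.533, 0.105, 0.02 ]))]
1.25
```

View pics/b_side_box.png

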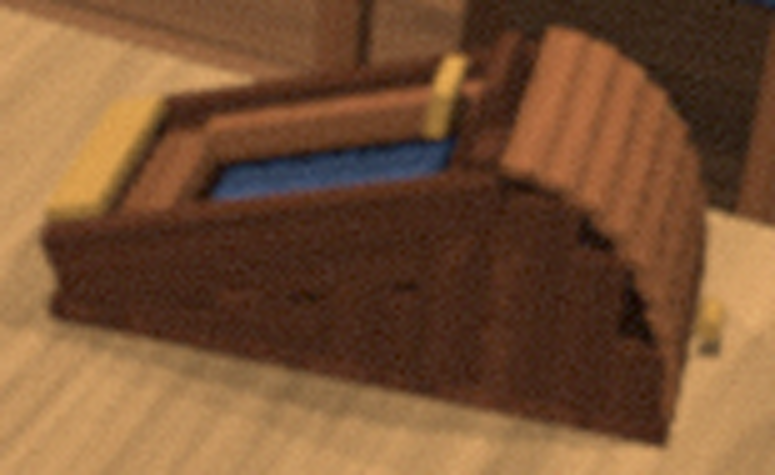

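View pics/b_top_box.png

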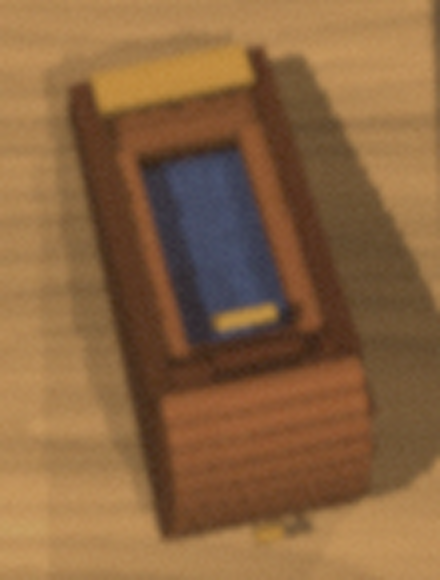

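View pics/b_side_cov.png

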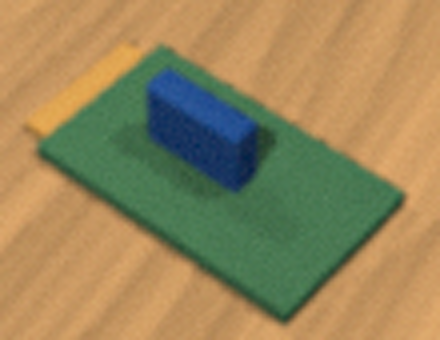

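View pics/b_top_cov.png

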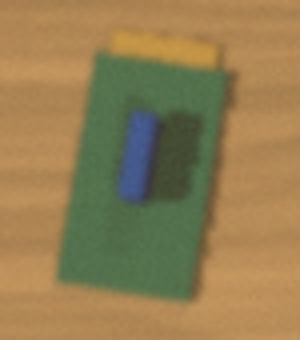

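```bash
cat > fit.py <<'E'
from h import *
from scipy.optimize import least_squares
C={n:viewer.get_calibration(n) for n in("side","top")}
u=lambda o,k,p:np.array([(p[0]+.5)/k-.5+o[0],(p[1]+.5)/k-.5+o[1]])
ct=lambda p:u((225,225),4,p); cs=lambda p:u((240,310),4,p); bt=lambda p:u((330,190),4,p); bs=lambda p:u((285,205),5,p)
Rz=lambda a:np.array([[np.cos(a),-np.sin(a),0],[np.sin(a),np.cos(a),0],[0,0,1]])
obs=[("top",ct((97,55)),(-54,31,6)),("top",ct((228,72)),(-54,-31,6)),("top",ct((193,300)),(54,-31,6)),("top",ct((57,281)),(54,31,6)),
("side",cs((40,150)),(-54,31,6)),("side",cs((165,47)),(-54,-31,6)),("side",cs((404,197)),(54,-31,6)),("side",cs((287,316)),(54,31,6))]
# cover x axis (away from lip) points toward robot: yaw ~pi ; y sign: +y of cover is world -y
obs=[(n,p,np.array([m[0],-m[1],m[2]])/1000) for n,p,m in obs]
def f(q,full=False):
    return np.concatenate([(proj(n,Rz(q[2])@m+np.array([q[0],q[1],0]),C[n])[0]-p) for n,p,m in obs])
s=least_squares(f,[.53,.1,np.pi]); print("cover",s.x, np.round(s.fun.reshape(-1,2),1))
t=np.deg2rad(20); Ry=np.array([[np.cos(t),0,-np.sin(t)],[0,1,0],[np.sin(t),0,np.cos(t)]])
def f2(q):
    X,Y,a,bx,bz,w,ox,oy=q
    B=lambda m:Rz(a)@(np.array(m)/1000)+np.array([X,Y,0])
    L=lambda m:B(Ry@np.array(m)+np.array([bx,0,bz])*1000)
    W=w*1000; r=[]
    for p,m in [((52,318),(-102.5,-45,0)),((665,442),(102.5,-45,0))]: r.append(proj("side",B(m),C["side"])[0]-bs(p))
    for p,m in [((48,217),(-20,-W,11)),((103,217),(0,-W,11)),((165,97),(0,W,11)),((118,100),(-20,W,11))]: r.append(proj("side",L(m),C["side"])[0]-bs(p))
    o=np.array([0,0])
    for p,m in [((92,82),(-20,-W,11)),((107,112),(0,-W,11)),((253,88),(0,W,11)),((247,47),(-20,W,11))]: r.append(proj("top",L(m),C["top"])[0]-bt(p))
    return np.concatenate([np.concatenate(r)])
f3=lambda q:np.r_[f2(np.r_[q,0,0])]
s=least_squares(f3,[.54,-.12,np.pi,-.08,.034,.035]); print("box",s.x, np.round(s.fun.reshape(-1,2),1))
q=s.x
B=lambda m:Rz(q[2])@(np.array(m)/1000)+np.array([q[0],q[1],0])
L=lambda m:B(Ry@np.array(m)+np.array([q[3],0,q[4]])*1000)
for m in [(0,0,0),(0,0,6),(56,0,0),(106,0,8),(-12,0,-4)]: print(m,L(m))
for n,o,k in(("side",(285,205),5),("top",(330,190),4)):
    im=cv2.imread(f"pics/b_{n}_box.png")
    def poly(ps,col):
        P=proj(n,np.array(ps),C[n]); P=((P-np.array(o)+.5)*k-.5).astype(int); cv2.polylines(im,[P.reshape(-1,1,2)],True,col,1)
    poly([L((0,-35,0)),L((0,35,0)),L((114,35,0)),L((114,-35,0))],(0,255,0))
    poly([L((-20,-35,11)),L((-20,35,11)),L((0,35,11)),L((0,-35,11))],(0,0,255))
    poly([L((16,-24,-20)),L((16,24,-20)),L((114,24,-20)),L((114,-24,-20))],(255,255,0))
    poly([L((106,-12,8)),L((106,12,8)),L((113,12,22)),L((113,-12,22))],(255,0,255))
    poly([B((-102.5,-45,0)),B((-102.5,45,0)),B((102.5,45,0)),B((102.5,-45,0))],(255,255,255))
    cv2.imwrite(f"pics/c_{n}.png",im)
E
python3 fit.py
```

```text
cover [0.53327412 0.10801134 2.96592579] [[-0.9 -0.5]
 [-0.7  0.3]
 [-1.7  1.5]
 [-1.2  1. ]
 [-0.6 -1.7]
 [-0.7 -1.3]
 [ 1.  -1.6]
 [ 0.3 -0.6]]
box [ 0.53771035 -0.11832958  3.32777367 -0.08347627  0.02981329  0.0354349 ] [[-0.3 -0.8]
 [ 0.4  0.1]
 [ 0.2 -0.3]
 [-0.1 -1.6]
 [ 0.5  0.7]
 [-0.2  1.5]
 [-0.1 -0.7]
 [-1.3  1.1]
 [ 1.1 -0.9]
 [-0.4  0.1]]
(0, 0, 0) [ 0.619744   -0.10287752  0.02981329]
(0, 0, 6) [ 0.62176066 -0.10249766  0.03545144]
(56, 0, 0) [ 0.56803063 -0.11261838  0.04896641]
(106, 0, 8) [ 0.52454685 -0.12080909  0.07358496]
(-12, 0, -4) [ 0.629481   -0.10104343  0.02195027]
```

View pics/c_side.png

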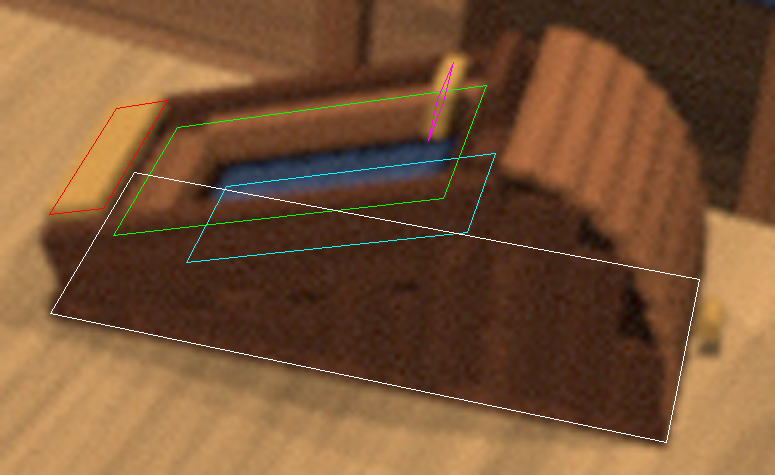

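View pics/c_top.png

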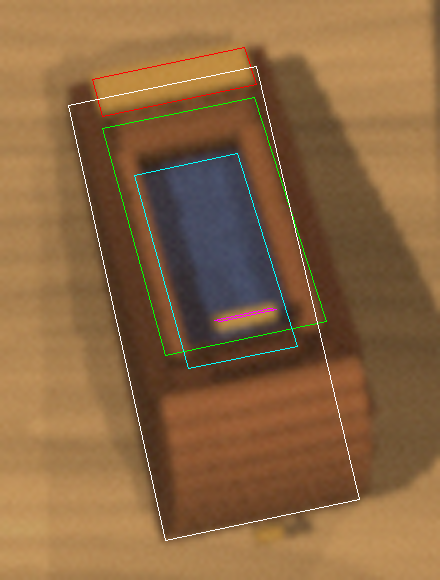

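```bash
cat >> h.py <<'E'
def T():
    s=manip.get_state(); q=s['ee_rot']; return np.array(s['position']), Ro.from_quat([q[1],q[2],q[3],q[0]]).as_matrix(), s
def plan(target,zdir_ang):
    """TCP target (m), jaw axis world angle -> tool shift mm, turn about tool x rad (mod pi)"""
    p,R,s=T(); sh=R.T@(np.array(target)-p)*1000
    d=R.T@np.array([np.cos(zdir_ang),np.sin(zdir_ang),0]); turn=np.arctan2(-d[1],d[2])
    turn=(turn+np.pi/2)%np.pi-np.pi/2
    print("shift",np.round(sh,1),"turn",round(turn,3),"deg",round(np.degrees(turn),1),"q6",round(s['qpos'][5],2),"xdir",np.round(R[:,0],3))
E
python3 -c "
from h import *
a=2.966
c=np.array([.5333,.108]); x=np.array([np.cos(a),np.sin(a)])
p=c+x*(-.004)-x*0.0
plan([*p,.15],a+np.pi/2)
print(T()[1])
"
```

```text
shift [  81.3 -446.2 -257.2] turn -0.246 deg -14.1 q6 -0.12 xdir [ 0.  0. -1.]
[[ 6.63996233e-05 -9.12351098e-01  4.09408683e-01]
 [ 1.15040479e-04  4.09408688e-01  9.12351091e-01]
 [-9.99999991e-01 -1.34811976e-05  1.32141890e-04]]
```

{"api": "move_arm", "payload": {"rows": [[[0, -446, -257], -0.246, 85], [[0, -446, -257], -0.246, 85], [[0, -446, -257], -0.246, 85], [[0, -446, -257], -0.246, 85], [[0, -446, -257], -0.246, 85], [[0, -446, -257], -0.246, 85], [[0, -446, -257], -0.246, 85], [[0, -446, -257], -0.246, 85]]}}

```text
clock: 1.92
position: [0.4285, 0.2573, 0.2316]
ee_rot: [0.542, -0.454, 0.542, 0.454]
contact_force: [-0.1, 0.8, -0.6]
width: 0.085
```

```bash
python3 -c "
from h import *
plan([.5372,.1073,.15],2.966+np.pi/2)
"
```

```text
shift [  81.6 -133.2 -128.7] turn -0.0 deg -0.0 q6 -0.99 xdir [ 0.001  0.    -1.   ]
```

{"api": "move_arm", "payload": {"rows": [[[16, -27, -26], 0, 85], [[32, -53, -52], 0, 85], [[48, -80, -77], 0, 60], [[66, -107, -103], 0, 60], [[82, -133, -129], 0, 60], [[82, -133, -129], 0, 60], [[82, -133, -129], 0, 60]]}}

```text
clock: 2.5
position: [0.5372, 0.1054, 0.1484]
ee_rot: [0.542, -0.453, 0.543, 0.454]
contact_force: [-0.1, 0.3, -0.4]
width: 0.0598
```

Run:
```python
from h import *
c=viewer.get_calibration("wrist"); im=viewer.get_image("wrist"); 
cv2.imwrite("pics/d_wrist.png",im[:,:,::-1]); np.savez("dw.npz",im=im,**c)
for t in["cover","piece_box"]:
    r=finder.look_for(t,"wrist"); print(t,[(q['centre'],q['score']) for q in r])
plan([.5372,.1073,.014],2.966+np.pi/2)
```

```text
cover [([328.6, 216.2], 0.63), ([78.0, 293.9], 0.38)]
piece_box [([78.8, 263.1], 0.91)]
shift [136.2  -0.6  -0.7] turn 0.001 deg 0.0 q6 -1.33 xdir [ 0.001  0.001 -1.   ]
```

View pics/d_wrist.png

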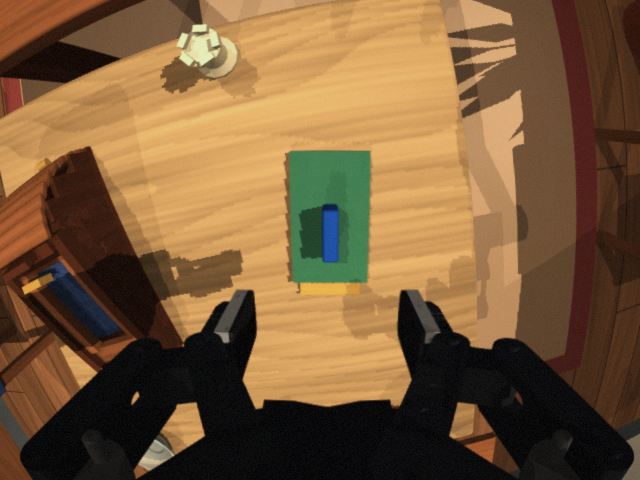

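Run:
```python
from h import *
from scipy.optimize import least_squares
d=np.load("dw.npz"); c={k:d[k] for k in("mtx","R","t")}
im=d['im'].astype(int); 
g=((im[:,:,1]>im[:,:,0]+15)&(im[:,:,1]>im[:,:,2]+5)).astype(np.uint8)
bl=((im[:,:,2]>im[:,:,0]+50)).astype(np.uint8); 
g[:, :270]=0; bl[:,:270]=0
gb=cv2.morphologyEx(g|bl,cv2.MORPH_CLOSE,np.ones((25,25))); r=cv2.findContours(gb,0,2)[0]; k=max(r,key=cv2.contourArea)
W=np.array([onz("wrist",p,.006,c)[:2]*1000 for p in k[:,0]],np.float32); rect=cv2.minAreaRect(W); print("plate",rect)
top=np.argwhere(bl)[:,::-1]; print(top.min(0),top.max(0))
k=cv2.findContours(bl,0,2)[0]; k=max(k,key=cv2.contourArea); W=np.array([onz("wrist",p,.032,c)[:2]*1000 for p in k[:,0]],np.float32); print("bar",cv2.minAreaRect(W))
```

```text
plate ((533.5958862304688, 108.32785034179688), (61.802921295166016, 107.49917602539062), 79.78633117675781)
[322 205] [338 261]
bar ((538.1168212890625, 107.58995056152344), (11.806192398071289, 42.24397277832031), 80.14002227783203)
```

{"api": "move_arm", "payload": {"rows": [[[34, -0.5, -0.3], 0, 50], [[68, -0.5, -0.3], 0, 40], [[102, -0.5, -0.3], 0, 36], [[126, -0.5, -0.3], 0, 36], [[136, -0.5, -0.3], 0, 36], [[136, -0.5, -0.3], 0, 36], [[136, -0.5, -0.3], 0, 0], [[136, -0.5, -0.3], 0, 0]], "force": 30}}

```text
clock: 3.32
position: [0.5388, 0.1084, 0.0161]
ee_rot: [0.543, -0.455, 0.54, 0.454]
contact_force: [0.5, -1.3, -0.2]
width: 0.013
```

{"api": "move_arm", "payload": {"rows": [[[0, 0, 0], 0, 0], [[0, 0, 0], 0, 0], [[0, 0, 0], 0, 0], [[0, 0, 0], 0, 0]]}}

```text
clock: 3.65
position: [0.5391, 0.1083, 0.0168]
ee_rot: [0.544, -0.456, 0.54, 0.454]
contact_force: [0.2, 0.9, -0.8]
width: 0.011
```

```bash
python3 -c "
from h import *
plan([.5377,-.1183,.017+.133],3.3278+np.pi/2)
"
```

```text
shift [-133.5  -38.6 -223.1] turn -0.36 deg -20.6 q6 -1.33 xdir [ 0.006  0.001 -1.   ]
```

{"api": "move_arm", "payload": {"rows": [[[-20, 0, 0], 0, 0], [[-55, 0, 0], 0, 0], [[-90, 0, 0], 0, 0], [[-120, 0, 0], 0, 0], [[-133, 0, -20], 0, 0], [[-133, -5, -50], -0.06, 0], [[-133, -12, -80], -0.12, 0], [[-133, -18, -112], -0.18, 0]]}}

```text
clock: 4.32
position: [0.5367, -0.006, 0.1504]
ee_rot: [-0.5, 0.504, -0.495, -0.501]
contact_force: [0.9, -0.3, -0.1]
width: 0.0111
```

```bash
python3 -c "
from h import *
plan([.5377,-.1183,.017+.133],3.3278+np.pi/2)
"
```

```text
shift [ 3.000e-01  1.000e-01 -1.123e+02] turn -0.176 deg -10.1 q6 -1.72 xdir [ 0.008  0.001 -1.   ]
```

{"api": "move_arm", "payload": {"rows": [[[0, 0, -28], -0.06, 0], [[0, 0, -56], -0.12, 0], [[0, 0, -84], -0.176, 0], [[0, 0, -104], -0.176, 0], [[0, 0, -112], -0.176, 0], [[0, 0, -112], -0.176, 0], [[0, 0, -112], -0.176, 0]]}}

```text
clock: 4.9
position: [0.5375, -0.1175, 0.1501]
ee_rot: [-0.454, 0.545, -0.449, -0.543]
contact_force: [0.3, 0.4, -1.2]
width: 0.0113
```

Run:
```python
from h import *
for n in("side","top","wrist"):
    c=viewer.get_calibration(n); im=viewer.get_image(n); np.savez(f"e_{n}.npz",im=im,**c)
    b=im[:,:,::-1]
    if n=="side": b=cv2.resize(b[170:300,260:450],None,fx=4,fy=4,interpolation=2)
    if n=="top": b=cv2.resize(b[180:330,320:450],None,fx=4,fy=4,interpolation=2)
    cv2.imwrite(f"pics/e_{n}.png",b)
plan([.5377,-.1183,.015+.133],3.3278+np.pi/2)
```

```text
shift [ 2.2  0.2 -1.7] turn 0.001 deg 0.1 q6 -2.1 xdir [ 0.007  0.002 -1.   ]
```

View pics/e_side.png

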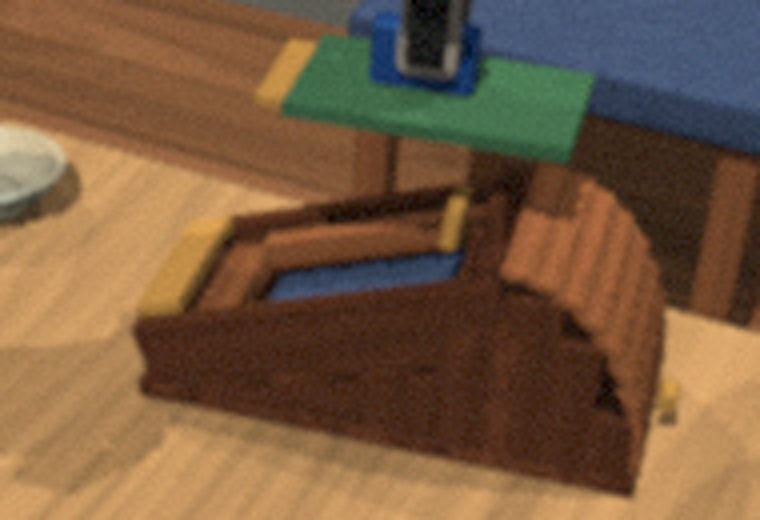

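View pics/e_top.png

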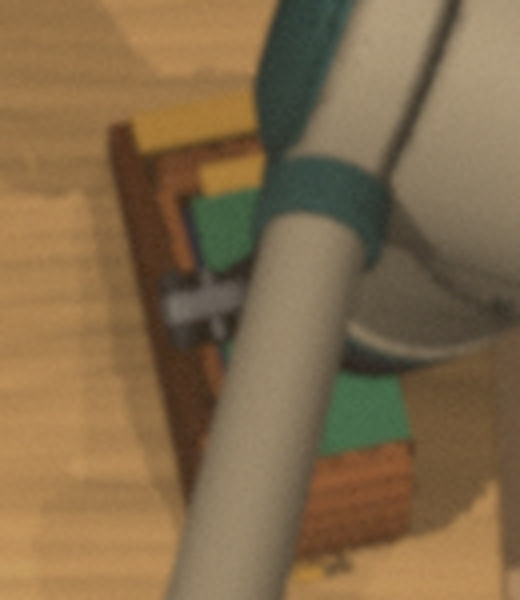

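View pics/e_wrist.png

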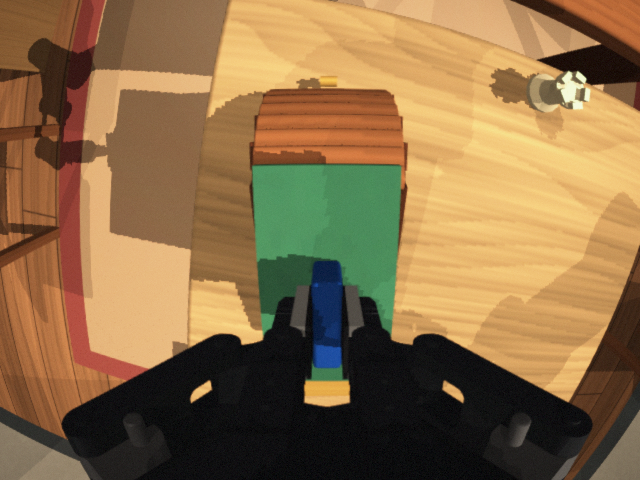

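Run:
```python
from h import *
d=np.load("e_wrist.npz"); c={k:d[k] for k in("mtx","R","t")}
a=3.3278; R=np.array([[np.cos(a),-np.sin(a)],[np.sin(a),np.cos(a)]])
def box(uv,z): return np.round(R.T@(onz("wrist",uv,z,c)[:2]-[.5377,-.1183])*1000,1)
for z in(.08,.1): print(z,[box(p,z) for p in[(253,158),(405,160),(264,92),(392,92)]])
print("plate", [box(p,.133) for p in[(253,165),(401,165),(262,320),(394,320)]])
cv2.imwrite("pics/e_w2.png",cv2.resize(d['im'][70:260,230:430,::-1],None,fx=3,fy=3,interpolation=2))
```

```text
0.08 [array([57.1, 40.5]), array([ 56. , -47.2]), array([95.1, 33.4]), array([ 95.1, -38.9])]
0.1 [array([58.6, 36.5]), array([ 57.6, -42.9]), array([93. , 30.1]), array([ 93. , -35.3])]
plate [array([58.1, 30.1]), array([ 58.1, -34.1]), array([-17.2,  30.1]), array([-17.4, -35.1])]
```

View pics/e_w2.png

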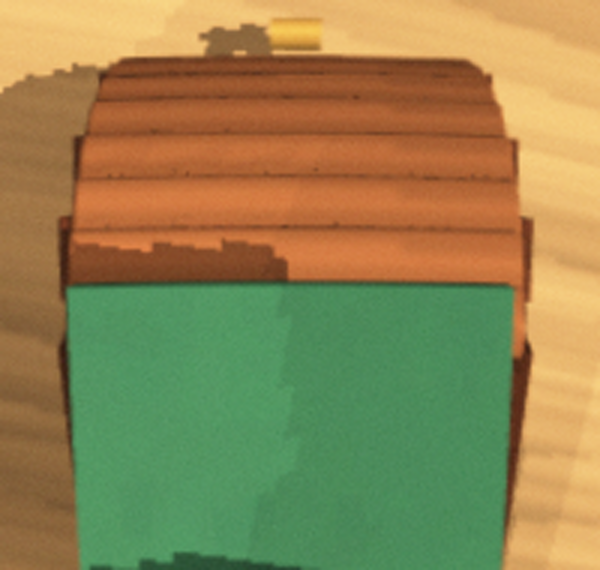

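{"api": "move_arm", "payload": {"rows": [[[10, 0, 0.5], 0, 0], [[20, 0, 0.5], 0, 0], [[24, 0, 0.5], 0, 0], [[26, 0, 0.5], 0, 0], [[28, 0, 0.5], 0, 0], [[28, 0, 0.5], 0, 0]], "force": 22}}

```text
clock: 5.55
position: [0.5375, -0.1159, 0.1217]
ee_rot: [-0.453, 0.546, -0.449, -0.543]
contact_force: [-0.4, -0.5, -0.1]
width: 0.011
```

{"api": "move_arm", "payload": {"rows": [[[2, 0, 0], 0, 0], [[4, 0, 0], 0, 0], [[4, 0, 0], 0, 0]]}}

```text
clock: 5.8
position: [0.5385, -0.1161, 0.1186]
ee_rot: [-0.454, 0.546, -0.449, -0.543]
contact_force: [-0.6, 0.8, 3.1]
width: 0.0112
```

{"api": "move_arm", "payload": {"rows": [[[2, 0, 0], 0, 0], [[4, 0, 0], 0, 0], [[4, 0, 0], 0, 0]]}}

```text
clock: 6.05
position: [0.5402, -0.1159, 0.1162]
ee_rot: [-0.455, 0.547, -0.448, -0.541]
contact_force: [0.2, 2.3, 6.6]
width: 0.0109
```

{"api": "move_arm", "payload": {"rows": [[[2, 0, 0], 0, 0], [[4, 0, 0], 0, 0], [[6, 0, 0], 0, 0], [[8, 0, 0], 0, 0], [[8, 0, 0], 0, 0]]}}

```text
clock: 6.47
position: [0.5436, -0.1155, 0.1106]
ee_rot: [-0.457, 0.549, -0.446, -0.539]
contact_force: [2.4, 3.7, 8.7]
width: 0.0111
```

Run:
```python
from h import *
n="side"; im=viewer.get_image(n); b=im[:,:,::-1]; b=cv2.resize(b[170:300,260:450],None,fx=4,fy=4,interpolation=2)
cv2.imwrite(f"pics/f_{n}.png",b)
print(T()[0],T()[2]['contact_force'],T()[1][:,0])
```

```text
[ 0.5435303  -0.11550814  0.11055707] [3.42923665 2.82354594 6.47017217] [ 0.02065634  0.00266945 -0.99978307]
```

View pics/f_side.png

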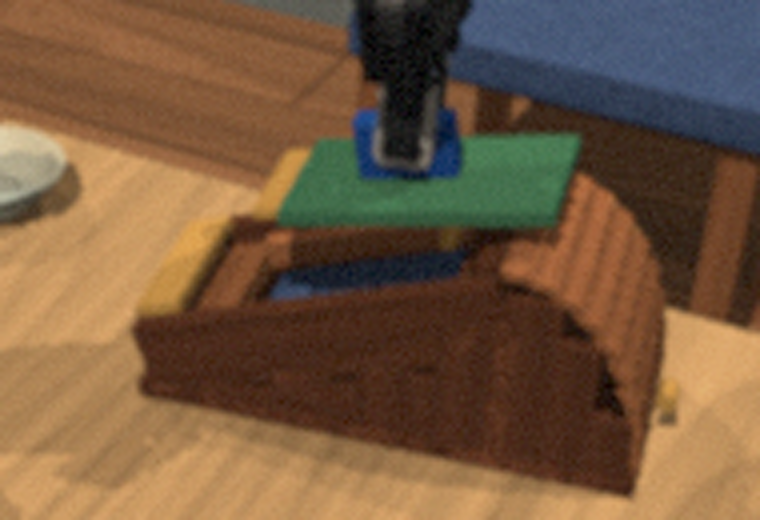

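{"api": "move_arm", "payload": {"rows": [[[3, 0, 0], 0, 0], [[6, 0, 0], 0, 0], [[8, 0, 0], 0, 0], [[10, 0, 0], 0, 0], [[12, 0, 0], 0, 0], [[12, 0, 0], 0, 0]]}}

```text
clock: 7.02
position: [0.548, -0.1152, 0.1011]
ee_rot: [-0.46, 0.551, -0.444, -0.536]
contact_force: [4.4, 4.2, 9.0]
width: 0.011
```

Run:
```python
from h import *
n="side"; im=viewer.get_image(n); b=im[:,:,::-1]; b=cv2.resize(b[170:300,260:450],None,fx=4,fy=4,interpolation=2)
cv2.imwrite(f"pics/g_{n}.png",b)
print(T()[0],T()[2]['contact_force'],T()[1][:,0])
```

```text
[ 0.5479329  -0.11514911  0.10113694] [4.70719866 4.2429871  9.09528108] [ 0.03021176  0.00290655 -0.99953929]
```

View pics/g_side.png

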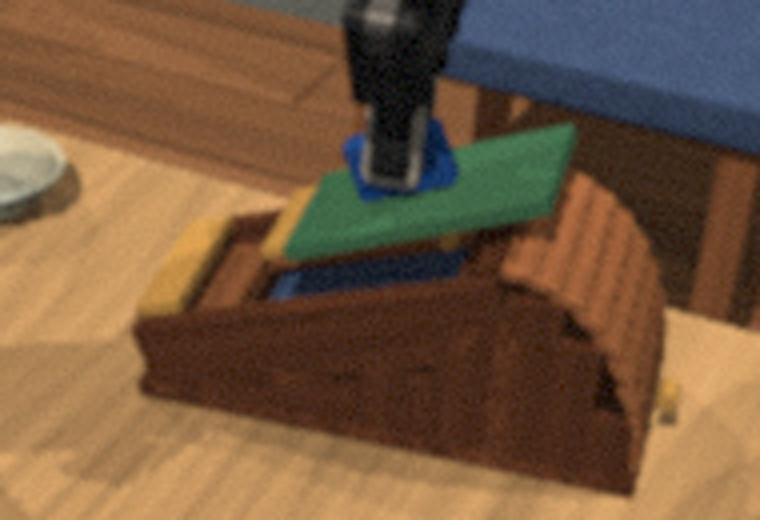

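```bash
cat > fc.py <<'E'
from h import *
from scipy.optimize import least_squares
def fit(pts,yaw=3.3278,n="side"):
    p,R,s=T(); c=viewer.get_calibration(n)
    ux=np.array([np.cos(yaw),np.sin(yaw),0]); uy=np.array([-np.sin(yaw),np.cos(yaw),0])
    def cov(q): # tilt, along offset of cover origin from tcp (horizontal), height
        t=q[0]; x=ux*np.cos(t)+np.array([0,0,np.sin(t)]); z=np.cross(x,uy)
        o=np.array([p[0],p[1],0])+ux*q[1]+np.array([0,0,q[2]]); return o,np.c_[x,uy,z]
    ob=[(np.array([(a+.5)/4-.5+260,(b+.5)/4-.5+170]),np.array(m)/1000) for (a,b),m in pts]
    def f(q):
        o,A=cov(q); return np.concatenate([proj(n,o+A@m,c)[0]-u for u,m in ob])
    r=least_squares(f,[.4,0,p[2]-.02]); o,A=cov(r.x)
    # bay coords
    bo=np.array([.619744,-.10287752,.0298]); t=np.deg2rad(20); bx=ux*np.cos(t)+np.array([0,0,np.sin(t)]); bz=np.cross(bx,uy); Bm=np.c_[bx,uy,bz]
    g=lambda m:np.round(Bm.T@(o+A@(np.array(m)/1000)-bo)*1000,1)
    print("tilt deg",np.degrees(r.x[0]),"res",np.round(r.fun,1)); print("lip tip bay",g((-66,0,0)),"top_edge bay",g((54,0,0)),"TCP in cover mm",np.round(A.T@(p-o)*1000,1))
    print("bay x in tool, z in tool:",np.round(R.T@bx,3),np.round(R.T@bz,3)," up:",np.round(R.T@[0,0,1],3))
    return o,A
E
python3 - <<'E'
from fc import *
fit([((325,175),(-54,31,6)),((288,252),(-54,-31,6)),((558,203),(54,-31,6)),((577,125),(54,31,6))])
E
```

```text
tilt deg 22.630392424810907 res [ 0.9 -0.  -0.  -0.3 -1.1  0.1  0.4  0.1]
lip tip bay [40.5 -1.2 22.2] top_edge bay [160.4  -1.2  27.7] TCP in cover mm [-12.8  -0.   17.5]
bay x in tool, z in tool: [-0.37   0.929 -0.003] [-0.929 -0.37  -0.002]  up: [-1.    -0.03  -0.003]
```

{"api": "move_arm", "payload": {"rows": [[[3, 0, 0], 0, 0], [[6, 0, 0], 0, 0], [[8, 0, 0], 0, 0], [[10, 0, 0], 0, 0], [[12, 0, 0], 0, 0], [[12, 0, 0], 0, 0]]}}

```text
clock: 7.57
position: [0.5534, -0.1151, 0.093]
ee_rot: [-0.463, 0.554, -0.442, -0.532]
contact_force: [4.0, 4.4, 13.3]
width: 0.0113
```

Run:
```python
from h import *
n="side"; im=viewer.get_image(n); b=im[:,:,::-1]; b=cv2.resize(b[170:300,260:450],None,fx=4,fy=4,interpolation=2)
cv2.imwrite(f"pics/h_{n}.png",b)
print(T()[0],T()[2]['contact_force'],T()[1][:,0])
```

```text
[ 0.55341341 -0.11511994  0.09304295] [ 3.6253917   4.02857578 13.17058093] [ 0.04213677  0.00231441 -0.99910917]
```

View pics/h_side.png

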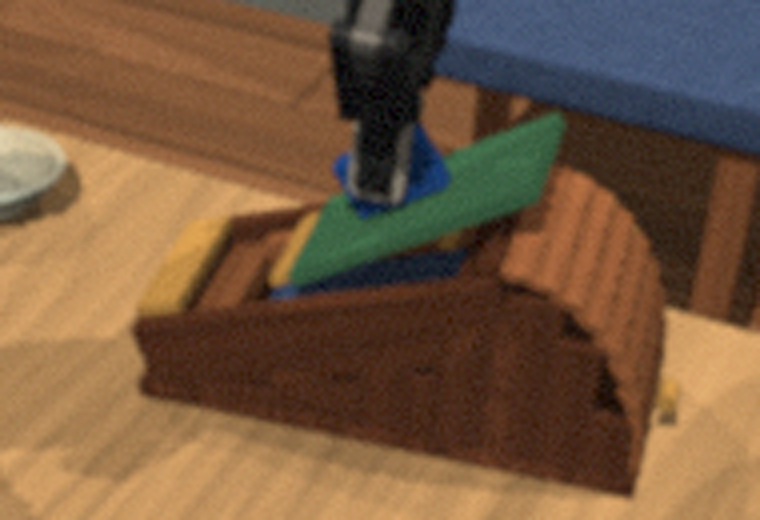

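Run:
```python
from fc import *
fit([((322,207),(-54,31,6)),((293,275),(-54,-31,6)),((547,196),(54,-31,6)),((564,113),(54,31,6))])
```

```text
tilt deg 31.320936101824824 res [ 2.5 -1.7 -0.3  0.5 -2.  -0.2  0.3  1.2]
lip tip bay [38.9 -0.2  8. ] top_edge bay [156.6  -0.2  31.5] TCP in cover mm [-15.2  -0.   18.8]
bay x in tool, z in tool: [-0.381  0.925 -0.006] [-0.925 -0.381 -0.004]  up: [-0.999 -0.042 -0.005]
```

{"api": "move_arm", "payload": {"rows": [[[3, 0, 0], 0, 0], [[5, 0, 0], 0, 0], [[7, 0, 0], 0, 0], [[7, 0, 0], 0, 0]]}}

```text
clock: 7.95
position: [0.5574, -0.1154, 0.0889]
ee_rot: [-0.464, 0.556, -0.441, -0.53]
contact_force: [3.4, 2.3, 10.3]
width: 0.0111
```

Run:
```python
from h import *
n="side"; im=viewer.get_image(n); b=im[:,:,::-1]; b=cv2.resize(b[170:300,260:450],None,fx=4,fy=4,interpolation=2)
cv2.imwrite(f"pics/i_{n}.png",b)
print(T()[0],T()[2]['contact_force'],T()[1][:,0])
```

```text
[ 0.55744426 -0.11540633  0.08888833] [ 3.26124099  2.58660162 11.73238587] [ 0.05079416  0.00130714 -0.99870829]
```

View pics/i_side.png

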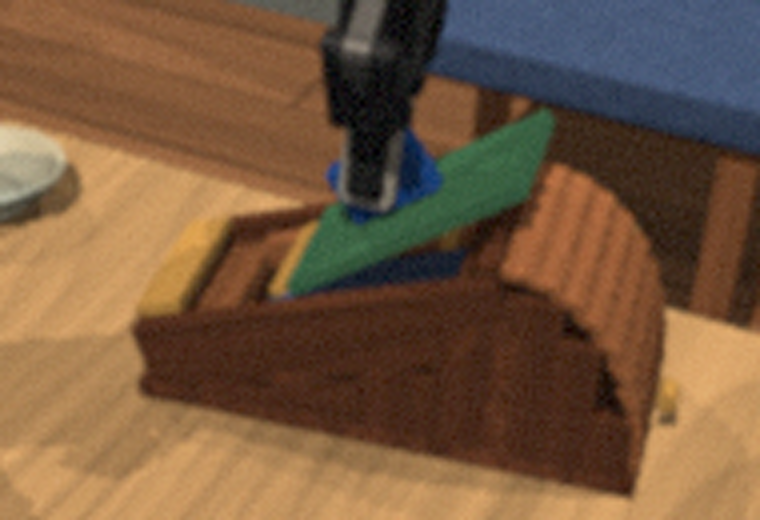

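{"api": "move_arm", "payload": {"rows": [[[-6, 0, 0], 0, 0], [[-12, 0, 0], 0, 0], [[-12, 0, 0], 0, 0], [[-12, 0, 0], 0, 0]], "force": 40}}

```text
clock: 8.33
position: [0.5563, -0.1155, 0.1007]
ee_rot: [-0.464, 0.556, -0.441, -0.53]
contact_force: [-0.6, -0.2, -1.3]
width: 0.0113
```

Run:
```python
from h import *
for n in("side","top","wrist"):
    c=viewer.get_calibration(n); im=viewer.get_image(n); b=im[:,:,::-1]
    if n=="side": b=cv2.resize(b[170:300,260:450],None,fx=4,fy=4,interpolation=2)
    if n=="top": b=cv2.resize(b[180:330,320:450],None,fx=4,fy=4,interpolation=2)
    cv2.imwrite(f"pics/j_{n}.png",b)
print(T()[0],T()[2]['contact_force'],T()[1][:,0])
```

```text
[ 0.5560895  -0.115317    0.10014167] [ 0.94292174  0.0633777  -0.81216585] [ 0.04906865  0.00179948 -0.99879379]
```

View pics/j_side.png

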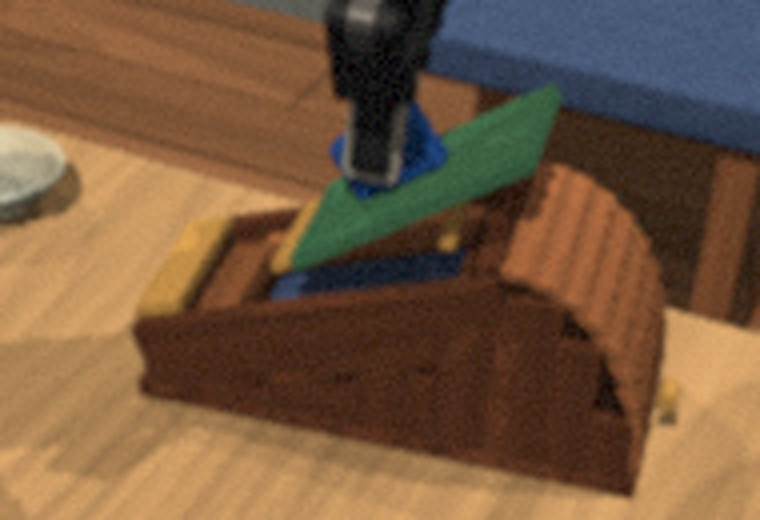

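View pics/j_wrist.png

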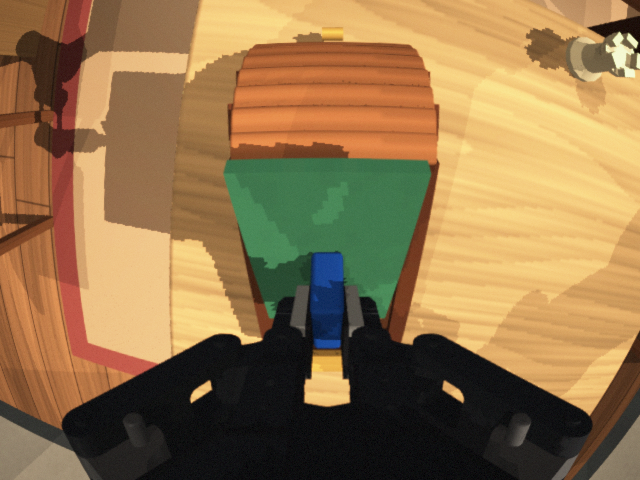

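View pics/j_top.png

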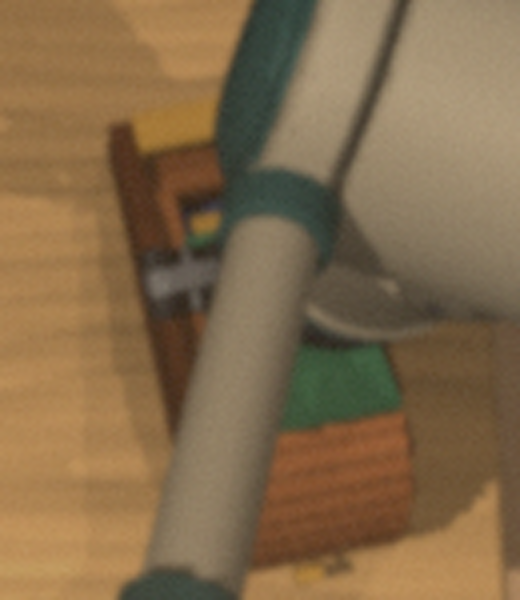

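Run:
```python
from fc import *
n="wrist"; c=viewer.get_calibration("wrist"); im=viewer.get_image("wrist")
cv2.imwrite("pics/j_w2.png",cv2.resize(im[20:350,200:460,::-1],None,fx=2.3,fy=1.75,interpolation=2))
a=3.3278; R=np.array([[np.cos(a),-np.sin(a)],[np.sin(a),np.cos(a)]])
def box(uv,z): return np.round(R.T@(onz("wrist",uv,z,c)[:2]-[.5377,-.1183])*1000,1)
for z in(.09,.1): print(z,[box(p,z) for p in[(230,150),(438,150),(229,115),(438,115)]])
o,A=fit([((327,189),(-54,31,6)),((295,263),(-54,-31,6)),((545,170),(54,-31,6)),((560,87),(54,31,6))])
print("plate top corners z", [(o+A@np.array(m)/1)[2] for m in[(.054,.031,.006)]])
z=(o+A@np.array((.054,.031,.006)))[2]
print([box(p,z) for p in[(225,161),(432,161)]])
p,Rt,s=T(); print("tool in box", R.T@(p[:2]-[.5377,-.1183])*1000, "jaw dir in box",R.T@Rt[:2,2])
```

```text
0.09 [array([46.9, 39.5]), array([ 46.7, -45.7]), array([61.3, 39.3]), array([ 61.1, -45.1])]
0.1 [array([47.8, 36.8]), array([ 47.6, -42.7]), array([61.3, 36.6]), array([ 61.1, -42.2])]
tilt deg 33.84394325323165 res [ 1.8 -0.7 -0.3 -0.2 -2.  -0.5  0.9  1.3]
lip tip bay [42.   0.5 13.6] top_edge bay [158.5   0.5  42.3] TCP in cover mm [-17.1   0.   19.2]
bay x in tool, z in tool: [-0.387  0.922 -0.007] [-0.922 -0.387 -0.005]  up: [-0.999 -0.049 -0.007]
plate top corners z [np.float64(0.12877541016162092)]
[array([47.2, 30.7]), array([ 46.9, -32.3])]
tool in box [-18.74800384   0.53485892] jaw dir in box [-0.00535363 -0.99995997]
```

View pics/j_w2.png

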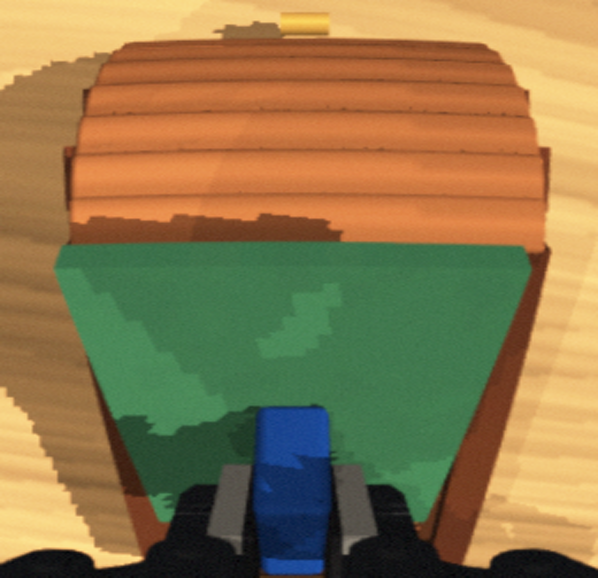

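{"api": "move_arm", "payload": {"rows": [[[4, -10, 0.7], 0, 0], [[9, -20, 1.4], 0, 0], [[13, -31, 2], 0, 0], [[15, -30, 2], 0, 0], [[18, -29, 2], 0, 0], [[18, -29, 2], 0, 0]]}}

```text
clock: 9.03
position: [0.5843, -0.1077, 0.0823]
ee_rot: [-0.464, 0.555, -0.441, -0.531]
contact_force: [-0.2, 0.1, -0.8]
width: 0.011
```

Run:
```python
from h import *
for n in("side","top","wrist"):
    c=viewer.get_calibration(n); im=viewer.get_image(n); b=im[:,:,::-1]
    if n=="side": b=cv2.resize(b[170:300,260:450],None,fx=4,fy=4,interpolation=2)
    if n=="top": b=cv2.resize(b[180:330,320:450],None,fx=4,fy=4,interpolation=2)
    cv2.imwrite(f"pics/k_{n}.png",b)
print(T()[0],T()[2]['contact_force'],T()[1][:,0])
```

```text
[ 0.58479036 -0.1080681   0.08349456] [-0.06643589  0.3416218  -0.11674702] [ 0.04863822  0.00186792 -0.99881471]
```

View pics/k_side.png

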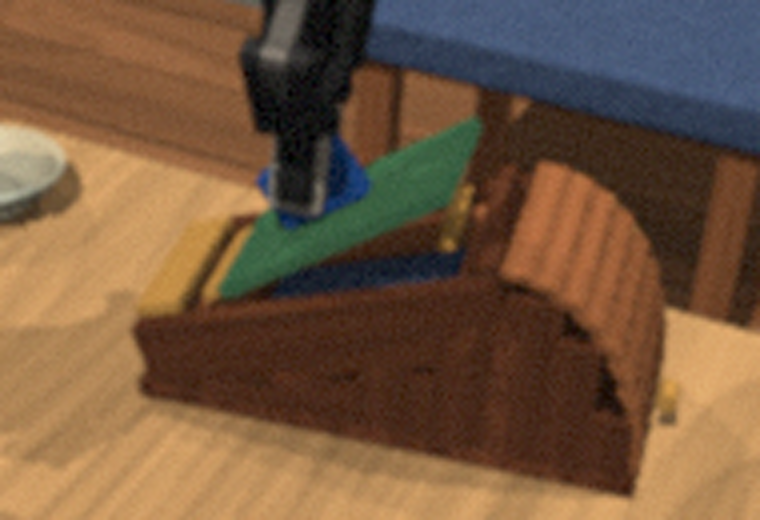

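View pics/k_wrist.png

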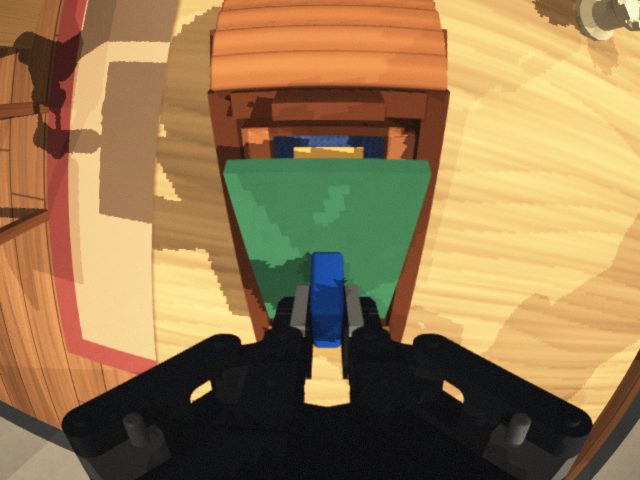

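View pics/k_top.png

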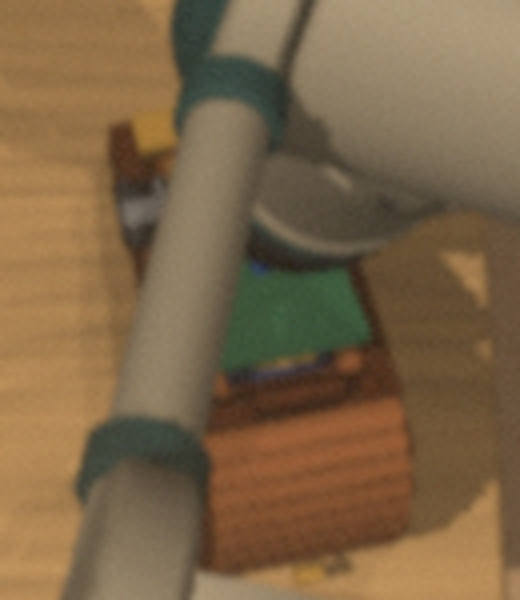

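Run:
```python
from fc import *
o,A=fit([((253,216),(-54,31,6)),((223,293),(-54,-31,6)),((463,201),(54,-31,6)),((482,117),(54,31,6))])
n="side";k=4;c=viewer.get_calibration(n)
im=cv2.imread("pics/k_side.png")
def poly(ps,col):
    P=proj(n,np.array([o+A@(np.array(m)/1000) for m in ps]),c); P=((P-np.array((260,170))+.5)*k-.5).astype(int); cv2.polylines(im,[P.reshape(-1,1,2)],True,col,1)
poly([(-54,31,6),(-54,-31,6),(54,-31,6),(54,31,6)],(0,0,255)); poly([(-66,25,4),(-66,-25,4),(-54,-25,4),(-54,25,4)],(255,0,0)); poly([(-27,-6,32),(13,-6,32),(13,6,32),(-27,6,32)],(255,255,255))
cv2.imwrite("pics/k2.png",im)
```

```text
tilt deg 33.78315200683311 res [ 3.1 -0.8 -0.4 -0.9 -2.7 -0.3  0.5  1.7]
lip tip bay [ 8.2 -1.4  6.6] top_edge bay [124.8  -1.4  35.1] TCP in cover mm [-16.3   0.   20.6]
bay x in tool, z in tool: [-0.387  0.922 -0.007] [-0.922 -0.387 -0.005]  up: [-0.999 -0.048 -0.007]
```

View pics/k2.png

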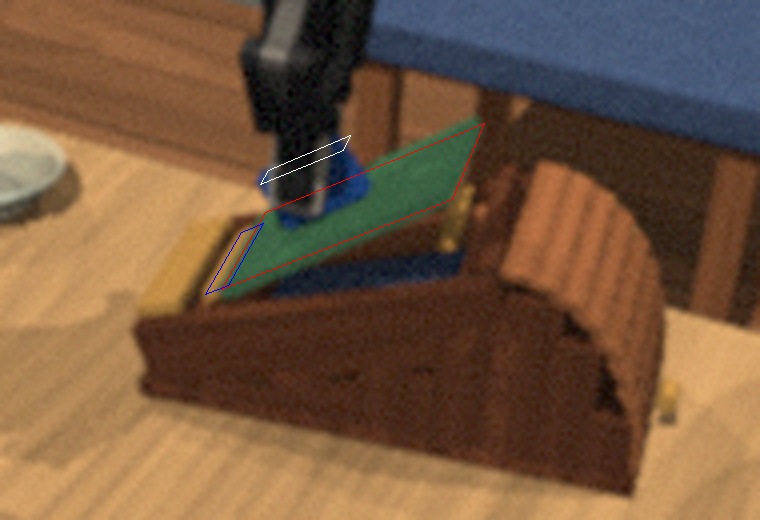

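```bash
cat > fm.py <<'E'
from h import *
from scipy.optimize import minimize
def green(im):
    im=im.astype(int); return ((im[:,:,1]>im[:,:,0]*1.25+5)&(im[:,:,1]>im[:,:,2]*1.15)).astype(np.uint8)
def fitm(im,x0,yaw=3.3278,n="side",roi=(170,300,260,450),show=None):
    p,R,s=T(); c=viewer.get_calibration(n)
    g=green(im); m=np.zeros_like(g); a=roi; m[a[0]:a[1],a[2]:a[3]]=g[a[0]:a[1],a[2]:a[3]]
    k=cv2.connectedComponentsWithStats(m); i=1+np.argmax(k[2][1:,4]); m=(k[1]==i).astype(np.uint8)
    S=6; crop=cv2.resize(m[a[0]:a[1],a[2]:a[3]].astype(np.float32),None,fx=S,fy=S,interpolation=cv2.INTER_LINEAR)
    M=(crop>.5).astype(np.uint8); h=cv2.convexHull(np.concatenate(cv2.findContours(M,0,2)[0])); H=np.zeros_like(M); cv2.fillPoly(H,[h],1)
    def cov(q):
        yw=yaw+q[3]*0; ux=np.array([np.cos(yw),np.sin(yw),0]); uy=np.array([-np.sin(yw),np.cos(yw),0]); t=np.radians(q[0])
        x=ux*np.cos(t)+np.array([0,0,np.sin(t)]); o=np.array([p[0],p[1],0])+ux*q[1]/1000+uy*q[3]/1000+np.array([0,0,q[2]/1000]); return o,np.c_[x,uy,np.cross(x,uy)]
    cor=np.array([(x,y,z) for x in(-54,54) for y in(-31,31) for z in(0,6)])/1000
    def img(q):
        o,A=cov(q); P=proj(n,o+cor@A.T,c); P=((P-[a[2],a[0]]+.5)*S-.5)
        D=np.zeros_like(M); cv2.fillPoly(D,[cv2.convexHull(np.round(P*16).astype(np.int32))],1,shift=4); return D
    f=lambda q:(img(q)!=H).sum()/S/S+0.5*q[3]**2
    b=min((minimize(f,[t,*x0,0],method="Nelder-Mead",options=dict(initial_simplex=[[t,*x0,0],[t+5,*x0,0],[t,x0[0]+5,x0[1],0],[t,x0[0],x0[1]+5,0],[t,*x0,2]],xatol=.02,fatol=.05,maxiter=600)) for t in(20,30,38)),key=lambda r:r.fun)
    o,A=cov(b.x); ux=np.array([np.cos(yaw),np.sin(yaw),0]); uy=np.array([-np.sin(yaw),np.cos(yaw),0])
    bo=np.array([.619744,-.10287752,.0298]); t=np.deg2rad(20); bx=ux*np.cos(t)+np.array([0,0,np.sin(t)]); Bm=np.c_[bx,uy,np.cross(bx,uy)]
    gg=lambda m:np.round(Bm.T@(o+A@(np.array(m)/1000)-bo)*1000,1)
    print("q",np.round(b.x,1),"xor px",round(b.fun,1),"of",H.sum()/36); print("lip tip bay",gg((-66,0,0)),"top_edge bay",gg((54,0,0)),"TCP in cover",np.round(A.T@(p-o)*1000,1)," origin",gg((0,0,0)))
    print("bay x,z in tool:",np.round(R.T@Bm[:,0],3),np.round(R.T@Bm[:,2],3))
    if show:
        v=cv2.resize(im[a[0]:a[1],a[2]:a[3],::-1],None,fx=4,fy=4,interpolation=2)
        for pp,col in((cor[[0,2,6,4]],(0,0,255)),(cor[[1,3,7,5]],(0,0,255)),(np.array([(-66,25,4),(-66,-25,4),(-54,-25,4),(-54,25,4)])/1000,(255,0,0)),(np.array([(-27,-6,32),(13,-6,32),(13,6,32),(-27,6,32)])/1000,(255,255,255))):
            P=proj(n,o+pp@A.T,c); cv2.polylines(v,[((P-[a[2],a[0]]+.5)*4).astype(int).reshape(-1,1,2)],True,col,1)
        cv2.imwrite(show,v)
E
python3 - <<'E'
from fm import *
im=viewer.get_image("side"); p=T()[0]
fitm(im,[15,p[2]*1000-25],show="pics/k3.png")
E
```

```text
q [36.  22.1 77.8  0.1] xor px 37.1 of 1092.9166666666667
lip tip bay [ 6.7 -1.2  7.3] top_edge bay [122.1  -1.2  40.4] TCP in cover [-14.4  -0.1  17.8]  origin [70.2 -1.2 25.5]
bay x,z in tool: [-0.387  0.922 -0.008] [-0.922 -0.387 -0.005]
```

View pics/k3.png

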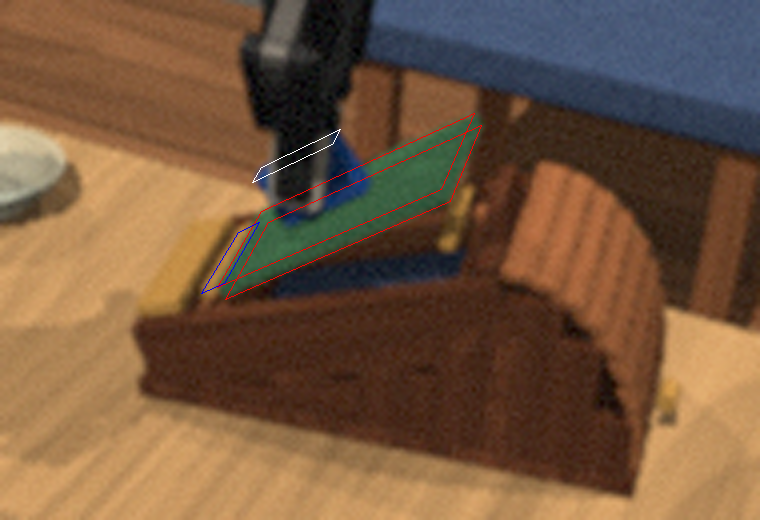

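{"api": "move_arm", "payload": {"rows": [[[3, 1, 0], 0, 0], [[5.5, 2.5, 0], 0, 0], [[5.5, 2.5, 0], 0, 0]]}}

```text
clock: 9.48
position: [0.5818, -0.1085, 0.0776]
ee_rot: [-0.464, 0.555, -0.441, -0.53]
contact_force: [0.2, 0.7, -1.2]
width: 0.0112
```

{"api": "move_arm", "payload": {"rows": [[[1, 0.5, 0], 0, 0], [[2, 1, 0], 0, 0], [[2, 1, 0], 0, 0]]}}

```text
clock: 9.73
position: [0.5817, -0.1088, 0.0761]
ee_rot: [-0.465, 0.556, -0.441, -0.53]
contact_force: [0.3, 0.9, 2.2]
width: 0.0113
```

Run:
```python
from fm import *
im=viewer.get_image("side"); p=T()[0]
fitm(im,[15,p[2]*1000-25],show="pics/l.png")
print(T()[2]['contact_force'])
```

```text
q [35.8 21.6 70.8  0. ] xor px 56.0 of 1115.0833333333333
lip tip bay [ 6.9 -1.2  0. ] top_edge bay [122.4  -1.2  32.8] TCP in cover [-14.4  -0.   16.9]  origin [70.4 -1.2 18. ]
bay x,z in tool: [-0.388  0.922 -0.008] [-0.922 -0.388 -0.005]
[0.55037462 0.97742341 2.36850621]
```

View pics/l.png

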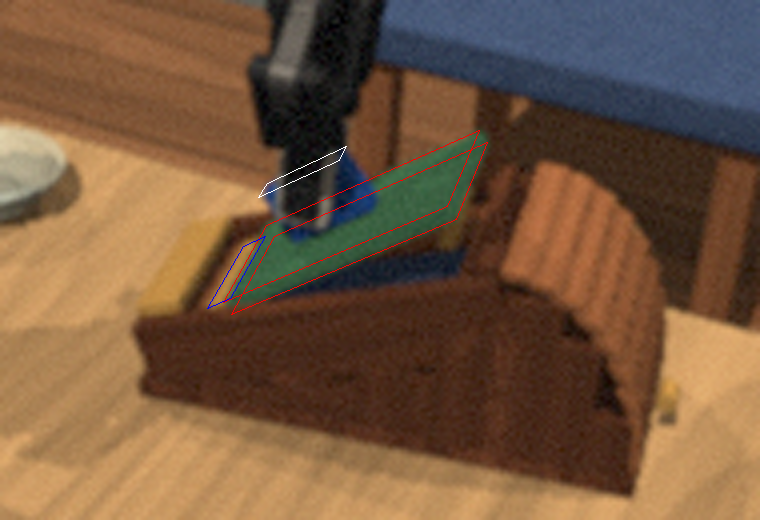

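{"api": "move_arm", "payload": {"rows": [[[1, -3, 0], 0, 0], [[2.5, -6, 0], 0, 0], [[3.5, -8, 0], 0, 0], [[3.5, -8, 0], 0, 0]]}}

```text
clock: 10.12
position: [0.59, -0.1073, 0.0724]
ee_rot: [-0.464, 0.556, -0.441, -0.53]
contact_force: [0.5, -0.3, -0.5]
width: 0.0112
```

Run:
```python
from fm import *
im=viewer.get_image("side"); p=T()[0]
fitm(im,[15,p[2]*1000-25],show="pics/m.png")
print(T()[2]['contact_force'])
```

```text
q [35.4 21.7 67.   0.3] xor px 69.1 of 1080.9166666666667
lip tip bay [-2.1 -1.  -0.4] top_edge bay [113.6  -1.   31.6] TCP in cover [-14.5  -0.3  17. ]  origin [61.5 -1.  17.2]
bay x,z in tool: [-0.387  0.922 -0.008] [-0.922 -0.387 -0.005]
[ 0.24155362  0.25929907 -0.50167992]
```

View pics/m.png

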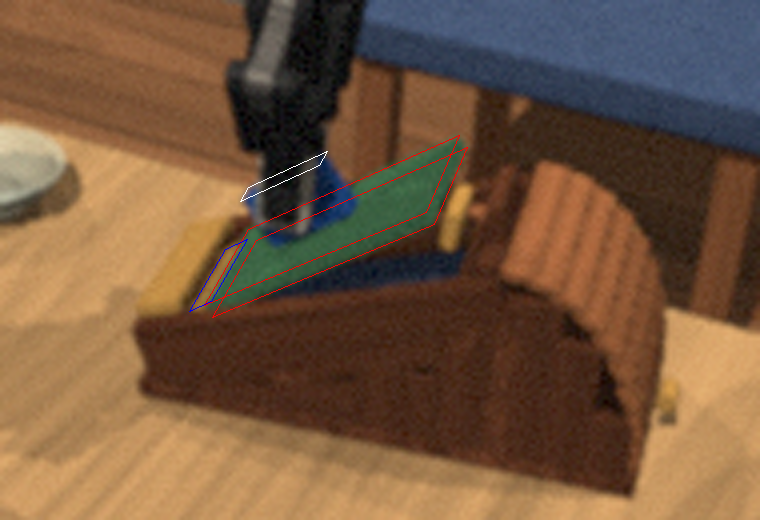

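{"api": "move_arm", "payload": {"rows": [[[1, 0.4, 0], 0, 0], [[1.5, 0.6, 0], 0, 0], [[1.5, 0.6, 0], 0, 0]]}}

```text
clock: 10.42
position: [0.5901, -0.1074, 0.0719]
ee_rot: [-0.465, 0.556, -0.441, -0.529]
contact_force: [1.0, 0.9, 3.9]
width: 0.0111
```

{"api": "move_arm", "payload": {"rows": [[[0, -2.5, 0], 0, 0], [[1, -5, 0], 0, 0], [[2, -7.5, 0], 0, 0], [[2, -7.5, 0], 0, 0]]}}

```text
clock: 10.75
position: [0.5978, -0.1059, 0.0696]
ee_rot: [-0.465, 0.556, -0.441, -0.53]
contact_force: [1.3, 0.8, -0.1]
width: 0.0109
```

Run:
```python
from fm import *
im=viewer.get_image("side"); p=T()[0]
fitm(im,[15,p[2]*1000-25],show="pics/n.png")
print(T()[2]['contact_force'])
```

```text
q [35.7 21.4 64.4 -0.1] xor px 52.4 of 1053.75
lip tip bay [-10.5  -1.2  -0.4] top_edge bay [105.   -1.2  32.2] TCP in cover [-14.3   0.1  16.7]  origin [53.  -1.2 17.5]
bay x,z in tool: [-0.388  0.922 -0.008] [-0.922 -0.388 -0.005]
[ 0.30955495  0.46177192 -1.50571476]
```

View pics/n.png

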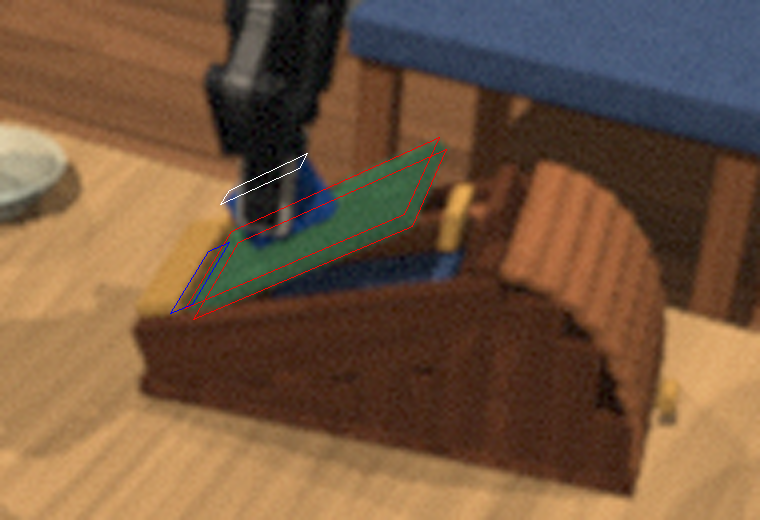

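{"api": "move_arm", "payload": {"rows": [[[1, 1.5, 0], 0, 0], [[2, 3, 0], 0, 0], [[3, 4.5, 0], 0, 0], [[4, 6, 0], 0, 0], [[4, 6, 0], 0, 0]], "force": 22}}

```text
clock: 11.22
position: [0.594, -0.1068, 0.0671]
ee_rot: [-0.466, 0.557, -0.44, -0.528]
contact_force: [1.4, 2.2, 6.1]
width: 0.0113
```

Run:
```python
from fm import *
im=viewer.get_image("side"); p=T()[0]
fitm(im,[15,p[2]*1000-25],show="pics/o.png")
print(T()[2]['contact_force'])
w=viewer.get_image("wrist"); cv2.imwrite("pics/o_w.png",w[:,:,::-1])
```

```text
q [31.6 20.5 61.2  0.1] xor px 62.9 of 1144.5
lip tip bay [-10.2  -0.9   0.3] top_edge bay [107.4  -0.9  24.5] TCP in cover [-14.4  -0.1  15.8]  origin [54.5 -0.9 13.6]
bay x,z in tool: [-0.393  0.919 -0.009] [-0.919 -0.393 -0.005]
[1.51700144 3.05304865 7.23153862]
```

View pics/o.png

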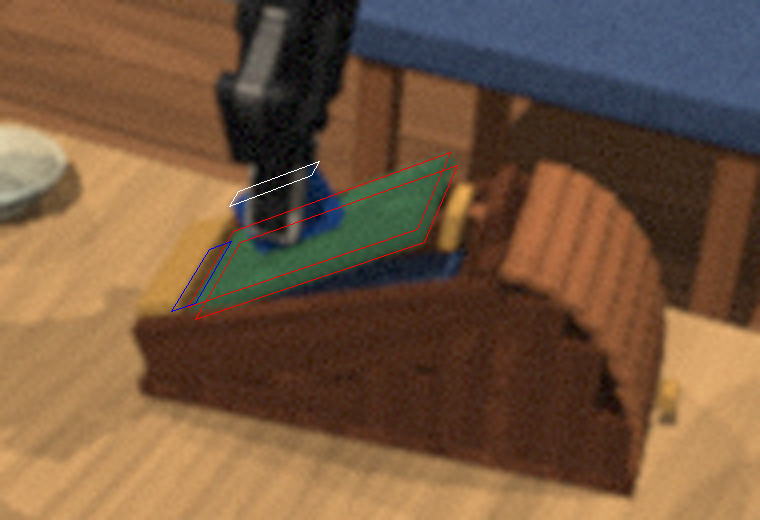

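View pics/o_w.png

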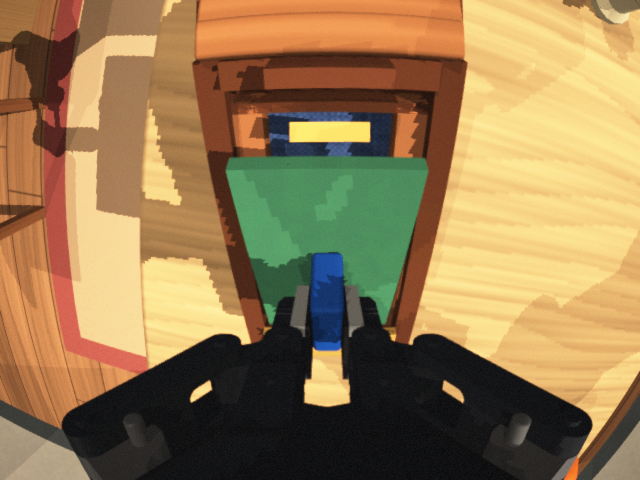

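{"api": "move_arm", "payload": {"rows": [[[1, 1.5, 0], 0, 0], [[2, 3, 0], 0, 0], [[3, 4.5, 0], 0, 0], [[3, 4.5, 0], 0, 0]]}}

```text
clock: 11.65
position: [0.5914, -0.1073, 0.0651]
ee_rot: [-0.467, 0.558, -0.439, -0.527]
contact_force: [1.4, 2.0, 6.5]
width: 0.011
```

Run:
```python
from fm import *
im=viewer.get_image("side"); p=T()[0]
fitm(im,[15,p[2]*1000-25],show="pics/p.png")
print(T()[2]['contact_force'])
```

```text
q [28.9 18.7 56.7  2.2] xor px 69.7 of 1182.5833333333333
lip tip bay [-11.5   1.4  -1.2] top_edge bay [107.1   1.4  17.4] TCP in cover [-12.3  -2.2  16.4]  origin [53.7  1.4  9.1]
bay x,z in tool: [-0.397  0.918 -0.009] [-0.918 -0.397 -0.005]
[1.14585595 2.78477859 7.17903144]
```

View pics/p.png

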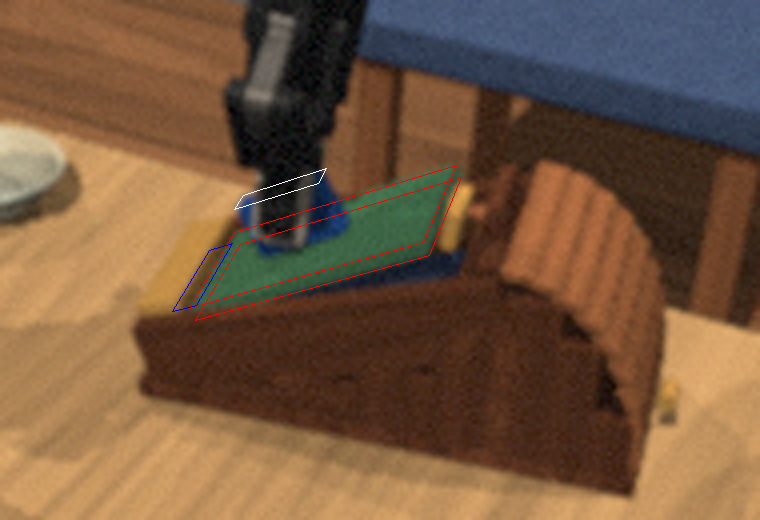

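{"api": "move_arm", "payload": {"rows": [[[-0.5, 0, 0], 0, 16], [[-0.5, 0, 0], 0, 24], [[-1, 0, 0], 0, 30], [[-2, 0, 0], 0, 30], [[-2, 0, 0], 0, 30], [[-2, 0, 0], 0, 30]]}}

```text
clock: 12.2
position: [0.591, -0.1074, 0.0669]
ee_rot: [-0.467, 0.558, -0.439, -0.527]
contact_force: [0.1, 0.3, 0.1]
width: 0.0297
```

{"api": "move_arm", "payload": {"rows": [[[-15, 0, 0], 0, 30], [[-35, 0, 0], 0, 30], [[-60, 0, 0], 0, 30], [[-75, 0, 0], 0, 30], [[-75, 0, 0], 0, 0], [[-75, 0, 0], 0, 0]]}}

```text
clock: 12.7
position: [0.5869, -0.1077, 0.1423]
ee_rot: [-0.467, 0.559, -0.439, -0.526]
contact_force: [0.2, 0.2, -0.6]
width: 0.0067
```

Run:
```python
from fm import *
im=viewer.get_image("side"); p=T()[0]
fitm(im,[15,50],show="pics/q.png")
w=viewer.get_image("wrist"); cv2.imwrite("pics/q_w.png",w[:,:,::-1])
```

```text
q [26.8 13.8 55.9  0.5] xor px 83.7 of 1191.1666666666667
lip tip bay [-11.7  -1.2   0.3] top_edge bay [107.4  -1.2  14.6] TCP in cover [26.2 -0.5 82.3]  origin [53.8 -1.2  8.2]
bay x,z in tool: [-0.396  0.918 -0.009] [-0.918 -0.396 -0.005]
```

View pics/q.png

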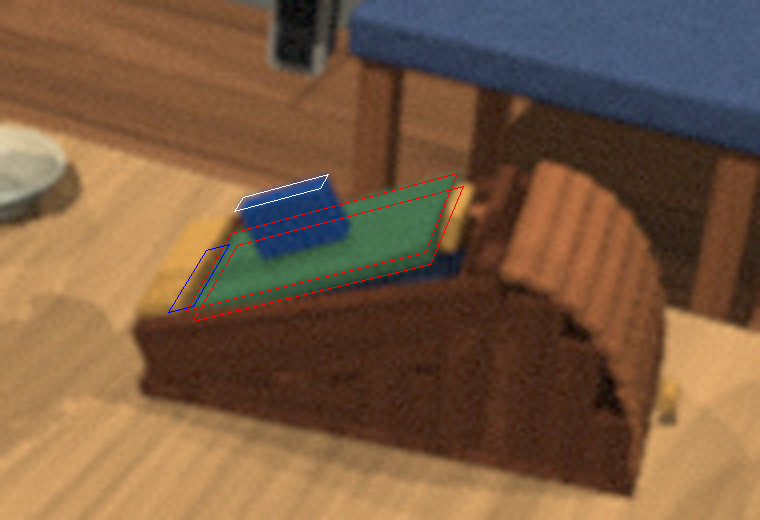

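View pics/q_w.png

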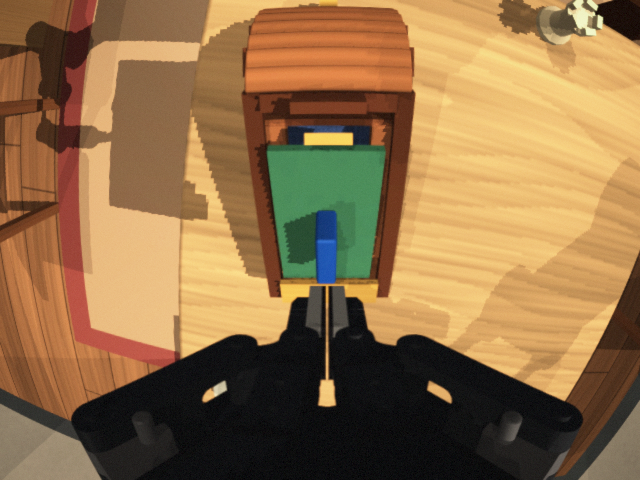

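```bash
cat >> h.py <<'E'
def bayinfo(tgts=()):
    yaw=3.3278;ux=np.array([np.cos(yaw),np.sin(yaw),0]); uy=np.array([-np.sin(yaw),np.cos(yaw),0]); t=np.deg2rad(20); bx=ux*np.cos(t)+np.array([0,0,np.sin(t)]); B=np.c_[bx,uy,np.cross(bx,uy)]
    bo=np.array([.619744,-.10287752,.0298]); p,R,s=T(); print("TCP bay",np.round(B.T@(p-bo)*1000,1),"tool axes in bay\n",np.round(B.T@R,3), "F",s['contact_force'])
    for g in tgts: print(g,"-> shift",np.round(R.T@(bo+B@(np.array(g)/1000)-p)*1000,1))
E
python3 -c "
from h import *
bayinfo([(97,-1,38.6),(87,-1,10.4)])"
```

```text
TCP bay [70.1 -1.9 92.2] tool axes in bay
 [[-0.395  0.919 -0.009]
 [ 0.008 -0.007 -1.   ]
 [-0.919 -0.395 -0.004]] F [ 0.15958739 -0.56657618 -0.82057698]
(97, -1, 38.6) -> shift [38.7 45.9 -0.9]
(87, -1, 10.4) -> shift [68.5 47.8 -0.7]
```

{"api": "move_arm", "payload": {"rows": [[[0, 15, 0], 0, 0], [[0, 30, 0], 0, 0], [[0, 46, 0], 0, 0], [[10, 46, 0], 0, 0], [[30, 46, 0], 0, 0], [[38, 46, 0], 0, 0], [[38, 46, 0], 0, 0]]}}

```text
clock: 13.38
position: [0.5409, -0.1146, 0.0966]
ee_rot: [-0.466, 0.555, -0.44, -0.53]
contact_force: [0.3, 1.0, -0.2]
width: -0.0001
```

Run:
```python
from fm import *
for n in("side","wrist"):
    im=viewer.get_image(n); b=im[:,:,::-1]
    if n=="side": b=cv2.resize(b[170:300,260:450],None,fx=4,fy=4,interpolation=2)
    cv2.imwrite(f"pics/r_{n}.png",b)
bayinfo([(87,-1,10.4)])
```

```text
TCP bay [97.  -2.1 38.3] tool axes in bay
 [[-0.393  0.919 -0.008]
 [ 0.006 -0.006 -1.   ]
 [-0.919 -0.393 -0.003]] F [ 0.55807266 -0.39210423  0.47739621]
(87, -1, 10.4) -> shift [29.6  1.8 -1. ]
```

View pics/r_side.png

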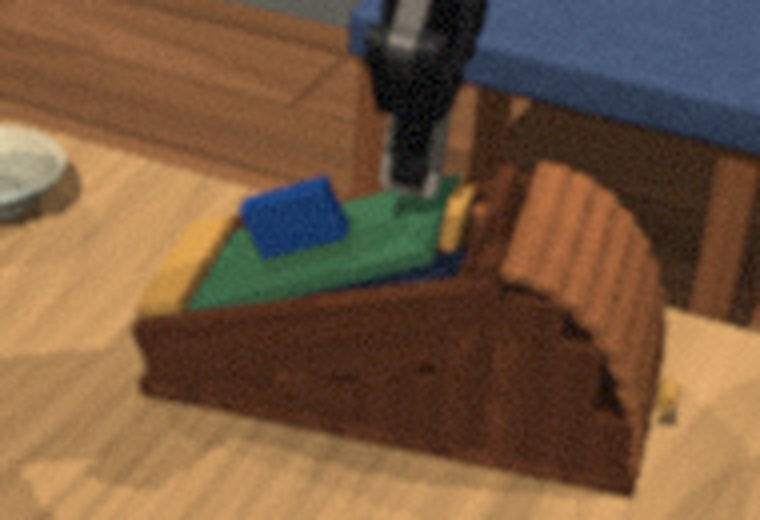

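View pics/r_wrist.png

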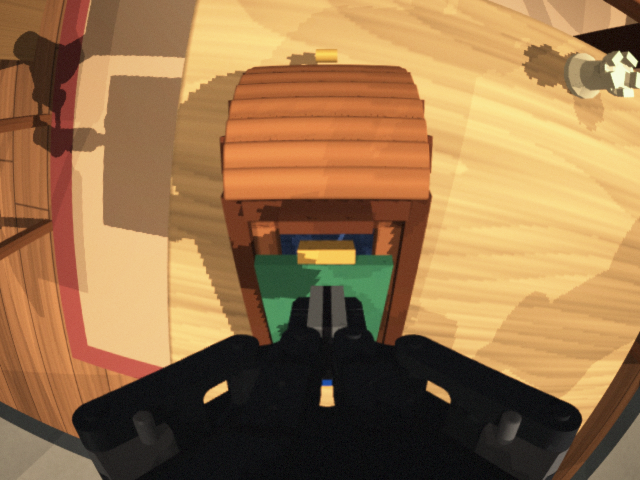

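{"api": "move_arm", "payload": {"rows": [[[6, 0.5, -0.5], 0, 0], [[12, 1, -0.5], 0, 0], [[15, 1, -0.5], 0, 0], [[18, 1, -0.5], 0, 0], [[18, 1, -0.5], 0, 0]]}}

```text
clock: 13.9
position: [0.5432, -0.1161, 0.0813]
ee_rot: [-0.467, 0.557, -0.439, -0.528]
contact_force: [-0.1, 0.7, 3.2]
width: -0.0001
```

{"api": "move_arm", "payload": {"rows": [[[3, 0, 0], 0, 0], [[6, 0, 0], 0, 0], [[6, 0, 0], 0, 0]]}}

```text
clock: 14.15
position: [0.5442, -0.1164, 0.0757]
ee_rot: [-0.467, 0.558, -0.439, -0.527]
contact_force: [0.5, -0.7, 3.2]
width: -0.0002
```

{"api": "move_arm", "payload": {"rows": [[[3, 0, 0], 0, 0], [[6, 0, 0], 0, 0], [[8, 0, 0], 0, 0], [[8, 0, 0], 0, 0]]}}

```text
clock: 14.48
position: [0.5451, -0.1166, 0.0713]
ee_rot: [-0.467, 0.559, -0.439, -0.527]
contact_force: [-6.8, 2.0, 27.0]
width: -0.0003
```

Run:
```python
from fm import *
for n in("side","wrist"):
    im=viewer.get_image(n); b=im[:,:,::-1]
    if n=="side": b=cv2.resize(b[170:300,260:450],None,fx=4,fy=4,interpolation=2)
    cv2.imwrite(f"pics/s_{n}.png",b)
bayinfo([(87,-1,10.4)])
```

```text
TCP bay [85.5 -0.4 13.1] tool axes in bay
 [[-0.397  0.918 -0.009]
 [ 0.01  -0.006 -1.   ]
 [-0.918 -0.397 -0.007]] F [-6.71745955  1.96171827 25.73673013]
(87, -1, 10.4) -> shift [1.9 2.4 0.6]
```

View pics/s_side.png

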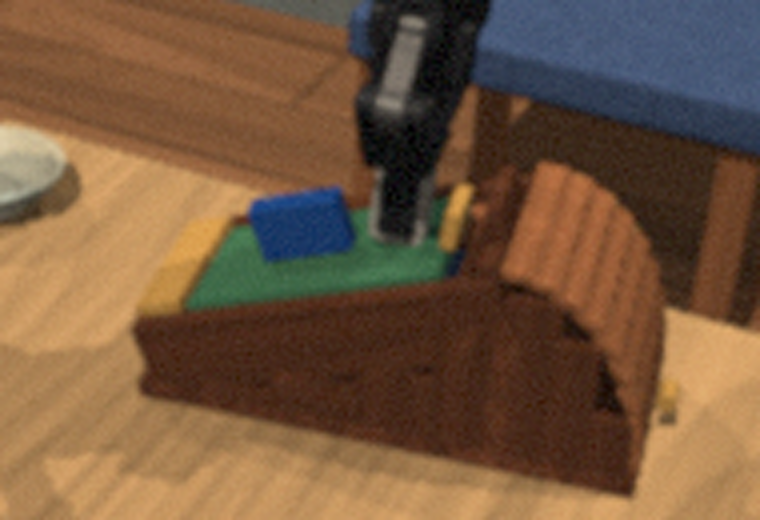

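View pics/s_wrist.png

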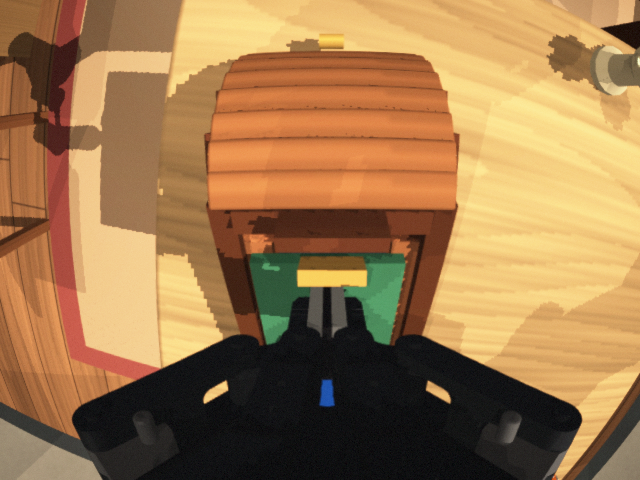

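{"api": "move_arm", "payload": {"rows": [[[-8, -1, 0], 0, 0], [[-30, -3, 0], 0, 0], [[-60, -3, 0], 0, 0], [[-90, -3, 0], 0, 0], [[-100, -3, 0], 0, 0], [[-100, -3, 0], 0, 0]]}}

```text
clock: 15.08
position: [0.5437, -0.1167, 0.1739]
ee_rot: [-0.468, 0.561, -0.438, -0.525]
contact_force: [-0.3, 0.1, -0.8]
width: -0.0002
```

Run:
```python
from fm import *
im=viewer.get_image("side"); fitm(im,[-10,45],show="pics/t_side.png")
for n in("side","wrist"):
    im=viewer.get_image(n); b=im[:,:,::-1]
    if n=="side": b=cv2.resize(b[200:300,280:440],None,fx=5,fy=5,interpolation=2)
    else: b=cv2.resize(b[40:320,200:460],None,fx=2,fy=2,interpolation=2)
    cv2.imwrite(f"pics/t2_{n}.png",b)
bayinfo()
```

```text
q [ 21.5 -29.5  52.5   2.9] xor px 163.6 of 1179.0
lip tip bay [-12.2   1.8   2.9] top_edge bay [107.8   1.8   6. ] TCP in cover [ 71.1  -2.9 100.2]  origin [53.8  1.8  4.6]
bay x,z in tool: [-0.399  0.917 -0.01 ] [-0.917 -0.399 -0.008]
TCP bay [122.8  -2.  103.9] tool axes in bay
 [[-0.395  0.919 -0.009]
 [ 0.008 -0.006 -1.   ]
 [-0.919 -0.395 -0.005]] F [ 0.39169026 -0.20894602 -1.02244196]
```

View pics/t_side.png

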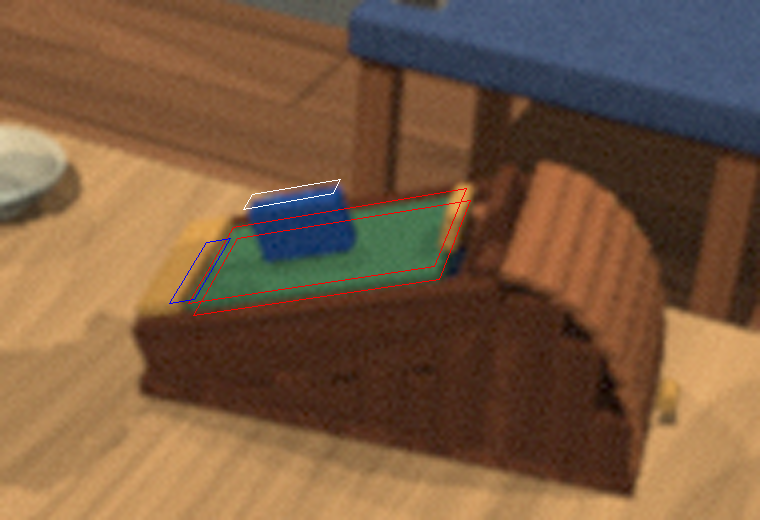

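View pics/t2_side.png

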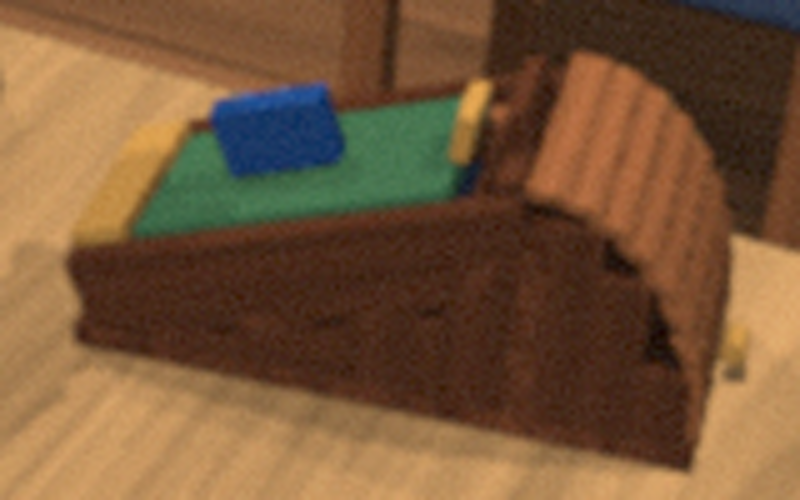

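View pics/t2_wrist.png

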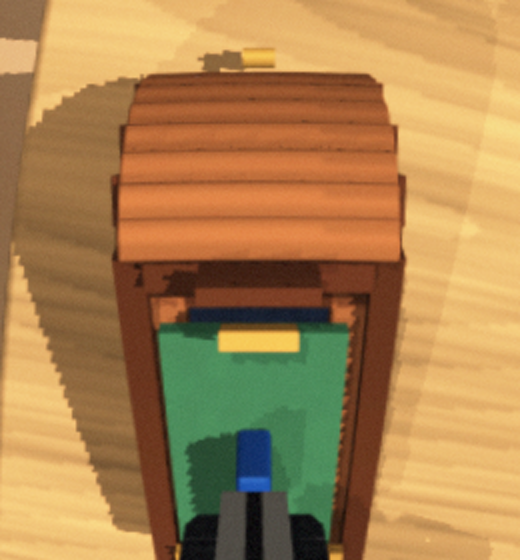

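Run:
```python
from h import *
yaw=3.3278;ux=np.array([np.cos(yaw),np.sin(yaw),0]); uy=np.array([-np.sin(yaw),np.cos(yaw),0]); t=np.deg2rad(20); bx=ux*np.cos(t)+np.array([0,0,np.sin(t)]); B=np.c_[bx,uy,np.cross(bx,uy)]
bo=np.array([.619744,-.10287752,.0298])
n="side"; c=viewer.get_calibration(n); im=viewer.get_image(n); k=5;o=(280,200)
v=cv2.resize(im[200:300,280:440,::-1],None,fx=k,fy=k,interpolation=2)
for z0,col in((0,(0,0,255)),(4,(255,255,255))):
  for ps in ([(-54,31,6),(-54,-31,6),(54,-31,6),(54,31,6)],[(-27,-6,32),(13,-6,32),(13,6,32),(-27,6,32)],[(-27,-6,6),(13,-6,6)]):
    P=proj(n,np.array([bo+B@((np.array(m)+[56,-1,z0])/1000) for m in ps]),c); cv2.polylines(v,[((P-o+.5)*k-.5).astype(int).reshape(-1,1,2)],True,col,1)
cv2.imwrite("pics/u.png",v)
```

```text
(no output)
```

View pics/u.png

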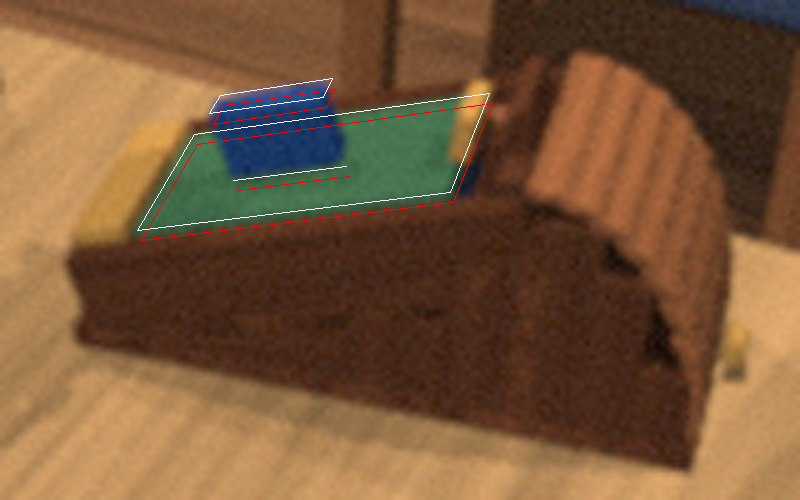

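{"api": "move_arm", "payload": {"rows": [[[-30, 20, 0], 0, 0], [[-40, 60, 0], 0, 0], [[-40, 100, 0], 0, 0], [[-40, 130, 0], 0, 0], [[-40, 130, 0], 0, 0], [[-40, 130, 0], 0, 0]]}}

```text
clock: 15.78
position: [0.409, -0.1387, 0.2005]
ee_rot: [-0.467, 0.556, -0.44, -0.528]
contact_force: [0.7, 0.0, -0.6]
width: 0.0002
```

Run:
```python
from h import *
yaw=3.3278;ux=np.array([np.cos(yaw),np.sin(yaw),0]); uy=np.array([-np.sin(yaw),np.cos(yaw),0]); t=np.deg2rad(20); bx=ux*np.cos(t)+np.array([0,0,np.sin(t)]); B=np.c_[bx,uy,np.cross(bx,uy)]
bo=np.array([.619744,-.10287752,.0298])
print(T()[0])
for n,r,k in(("top",(180,330,330,450),4),("wrist",(0,480,0,640),1)):
    im=viewer.get_image(n); cv2.imwrite(f"pics/v_{n}.png",cv2.resize(im[r[0]:r[1],r[2]:r[3],::-1],None,fx=k,fy=k,interpolation=2))
for tn in["rook_near","rook_far","ashtray","egg_timer"]:
    q=finder.look_for(tn,"top"); print(tn,[(np.round(z['centre'],1),z['score']) for z in q[:1]])
```

```text
[ 0.40901848 -0.13872874  0.20048506]
rook_near [(array([295.6, 347.9]), 0.79)]
rook_far [(array([312.2, 143.6]), 0.86)]
ashtray [(array([397.3, 137.9]), 0.69)]
egg_timer [(array([239.8, 147.6]), 0.96)]
```

View pics/v_top.png

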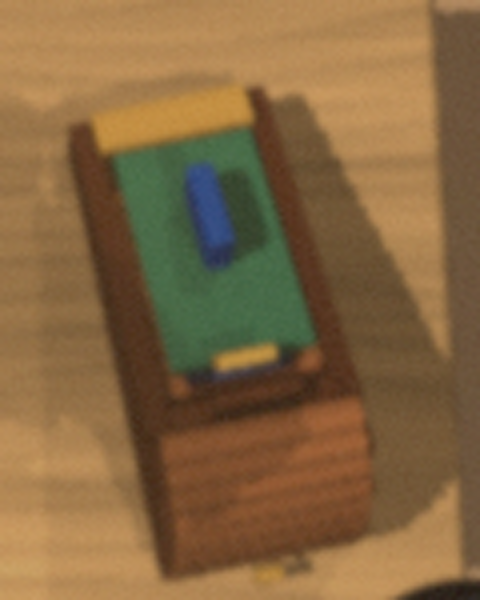

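View pics/v_wrist.png

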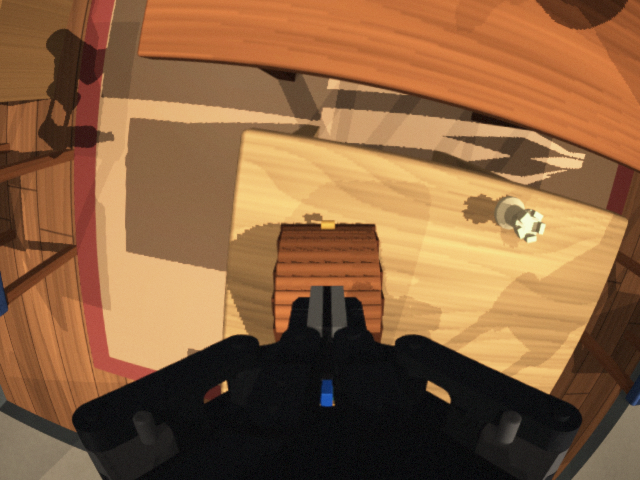

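Run:
```python
from h import *
a=np.load("top0.npy").astype(int); b=viewer.get_image("top").astype(int)
for im in(a,b):
    w=im[262:280,378:405]; m=(w[:,:,0]>150)&(w[:,:,1]>110)&(w[:,:,2]<110)&(w[:,:,0]-w[:,:,2]>80); p=np.argwhere(m); print(m.sum(),p.mean(0)+[262,378])
s0=np.load("side0.npy").astype(int); s1=viewer.get_image("side").astype(int)
for im in(s0,s1):
    w=im[212:236,366:382]; m=(w[:,:,0]>130)&(w[:,:,0]-w[:,:,2]>70)&(w[:,:,1]>85); p=np.argwhere(m); print(m.sum(),p.mean(0)+[212,366])
```

```text
40 [268.85  391.075]
44 [268.81818182 391.31818182]
89 [222.95505618 372.7752809 ]
67 [222.6119403  373.71641791]
```

```bash
python3 -c "
from h import *
print(manip.sign_off())"
```

```text
the job is handed in; nothing more can be done
None
```

The cover is back on the box with the catch snapped over its upper edge, and I handed the job in at about 16 s of the 51 s allowed.

1. **Tilting:** I gripped the bar and tilted the cover to about 35° by pressing its upper part on the fixed roll-top, because the tool itself cannot tilt.
2. **Hooking:** I slid the lip under the ledge with the cover still raised.
3. **Closing:** I swung the upper edge down to the catch and let go. I then pressed the upper edge home with closed fingers, reaching a hard stop at about 27 N.

**Last checks that agreed:**
- In the wrist and top pictures the catch sits over the plate's upper edge. In the top picture it is at its free position, within about 0.3 pixel of where it started.
- The lip no longer shows beyond the ledge.
- The plate looks parallel and flush with the wall tops.
- The rooks, ashtray and egg timer are all still found standing. Three are within about 4 pixels of their first positions and the egg timer within about 6. I put these shifts down to finder noise.
- The gripper is clear of everything.

**Check that disagreed:** overlaying the predicted closed cover on the side picture put it 2–5 mm higher than my fitted opening. I think my fitted height for the opening was a few mm low. Touching the sill showed the same offset of about 3.6 mm, and so did the stated 103 mm box height. I did not measure the seated height separately.

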